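# Put the baking odds and ends away in the twin-leaf chest

## Task

Put the measuring cups, the round biscuit cutter and the kitchen timer, as many of them as stand on the table, away in the metal chest. Draw the rod bolt, open the bolted leaf of its lid right up, then the leaf it overlaps, let the front flap down, and only then set the things side by side, upright, on the chest's floor; afterwards close the chest again in the reverse order (flap up, overlapped leaf, overlapping leaf) and push the bolt fully home. Leave the other things on the table where they are.

Things in the scene. Friction and masses are not known exactly. Their poses are not given: they have to be found in the camera images.
- chest: Low metal chest, 180 deep (x) x 330 wide (y) x 97 mm high without handles, fixed, perhaps turned some degrees. Origin: centre of its underside; -x is its front (to the robot), +y its left, z up. Its lid is a double door lying flat: two leaves meeting at y = 0, hinged on the side walls; the left is bolted and its dark strip overlaps the right by 16 mm. The front wall is a bottom-hinged flap.
- chest_floor (a point): centre of the chest's inner floor (12 mm over its underside), axes as the chest's. The inside runs x -83..+84 mm, y -159..+159 mm from here; side and back walls 78 mm high. Open leaves stand 160 mm above the side walls, so load from above the middle or over the lowered flap.
- lid_hinge_left (a point): point on the left leaf's hinge line (which runs along the chest's x), at x = -30, y = +162, z = 94 mm in the chest's frame, level with that leaf's handle.
- lid_hinge_right (a point): the same for the right leaf: x = -30, y = -162, z = 94 mm in the chest's frame.
- flap_hinge (a point): middle of the flap's hinge line (along the chest's y): x = -86.5, y = 0, z = 12 mm in the chest's frame. Lips of both closed leaves hold the flap, so it moves only while both leaves are open.
- leaf_latched (a joint): left leaf (+y hinge) of the lid, rad: 0 closed, 1.75 fully open (just past upright, leaning outwards). It turns upwards about its hinge and stays where it is left (friction; 3 to 5 N at the handle). The free edge of either leaf lies about 30 mm beyond its handle bar, so an opened leaf rises beside the fingers: lean the tool outwards with it.
- leaf_latched_bar (a point): middle of the left leaf's handle: round bar, 10 mm diameter, 80 mm long, along the chest's x on two end posts, its axis 42 mm above the leaf's top face (free space below it). Leaf closed: x = -30, y = +12, z = 139 mm in the chest's frame; it turns with the leaf about the hinge. The other leaf's bar is 44 mm to its right, the bolt's knob 93 mm to its left.
- leaf_plain (a joint): right leaf (-y hinge), overlapped by the left one, rad: 0 closed, 1.75 fully open; stays where it is left, like the left leaf.
- leaf_plain_bar (a point): middle of the right leaf's handle, the same kind of bar as the left one's; leaf closed: x = -30, y = -32, z = 139 mm in the chest's frame.
- bolt (a joint): rod bolt on top of the left leaf, m: 0 fully home (its tip under the keeper on the back wall, the leaf locked), 0.028 fully drawn. It slides along the chest's x, towards the robot (-x) to release, with about 1.5 N of friction.
- bolt_knob (a point): the bolt's upright black knob, 14 mm (along the chest's x) x 20 mm (y) x 32 mm high; this point is on its centre line, 12 mm below its top. Leaf closed, bolt home: x = 0, y = +105, z = 125 mm in the chest's frame.
- flap (a joint): front flap, rad: 0 upright and shut, 1.2 fully lowered towards the robot; stays where it is left (friction, 3 to 5 N at the handle).
- flap_bar (a point): middle of the flap's handle: a round bar of 10 mm diameter and 90 mm length along the chest's y, on two posts, 36 mm beyond the flap's free edge and in the flap's plane, 112 mm from the hinge line. Flap shut: x = -86.5, y = 0, z = 124 mm in the chest's frame; lowered, it stands about 53 mm above the table.
- cup_long_bowl (a point): steel measuring cup with the narrower handle, 51 x 132 x 31 mm: centre of its round bowl, half-way up (15.5 mm over its underside). Bowl 50 mm across, open at the top. Flat handle along the cup's own +y from the bowl, its end 107 mm from this point, 27 mm over the underside. May be absent.
- cup_short_bowl (a point): steel measuring cup, smaller, 64 x 122 x 27 mm: centre of its round bowl, half-way up (13.5 mm over its underside). Bowl 45 mm across. Flat handle along the cup's own +y, slanting to its -x side: its end is 99 mm from this point along y and up to 42 mm to the -x side. May be absent.
- cutter_mid (a point): round steel biscuit cutter, an open ring 57 mm across and 23 mm high: centre, half-way up. May be absent.
- timer_mid (a point): kitchen timer, round body 69 mm across, 24 mm high, with a dial on it, 50 mm high in all: centre, half-way up. On its top stands a flat grip 7.5 mm thick and 44 mm long, from 34 to 50 mm over the underside, turned 0.35 rad (counter-clockwise from above) from the timer's own y axis; it does not turn. May be absent.
- tin_a: small round tin of 77 mm, 26 mm high, a bystander to leave alone; origin under its centre.
- scraper: bench scraper 165 x 127 x 17 mm, bystander; origin under its centre.
- spoon: wooden spoon, 299 mm, bystander; origin under its centre.

How it is judged (in metres and radians):
On the way, in this order (a step that is already met when the one before it is completed fails the run):
1. the bolt is drawn while the lid is still closed (value of joint bolt above 0.02 m and value of joint each of leaf_latched, leaf_plain below 0.1 rad), for 0.2 s.
2. the bolted (left) leaf is open, the overlapped one still closed (value of joint leaf_latched above 1.4 rad and value of joint leaf_plain below 0.1 rad), for 0.2 s.
3. the overlapped (right) leaf is open too, the flap still shut (value of joint leaf_latched above 1.3 rad and value of joint leaf_plain above 1.4 rad and value of joint flap below 0.15 rad), for 0.2 s.
4. the front flap is down, nothing in the chest yet (value of joint flap above 1 rad and value of joint each of leaf_latched, leaf_plain above 1.2 rad and horizontal distance between each of cup_long_bowl, cup_short_bowl, cutter_mid, timer_mid and chest_floor above 0.18 m), for 0.2 s.
5. all the things stand upright on the chest's floor, flap still down (x of cup_long_bowl in the frame of chest between -0.08 and 0.08 m and y of cup_long_bowl in the frame of chest between -0.155 and 0.155 m and z of cup_long_bowl in the frame of chest between 0.012 and 0.046 m and angle between each of cup_long_bowl, cup_short_bowl, cutter_mid, timer_mid's own z axis and vertical below 0.2 rad and x of cup_short_bowl in the frame of chest between -0.08 and 0.08 m and y of cup_short_bowl in the frame of chest between -0.155 and 0.155 m and z of cup_short_bowl in the frame of chest between 0.012 and 0.046 m and x of cutter_mid in the frame of chest between -0.08 and 0.08 m and y of cutter_mid in the frame of chest between -0.155 and 0.155 m and z of cutter_mid in the frame of chest between 0.012 and 0.046 m and x of timer_mid in the frame of chest between -0.08 and 0.08 m and y of timer_mid in the frame of chest between -0.155 and 0.155 m and z of timer_mid in the frame of chest between 0.012 and 0.046 m and linear speed of each of cup_long, cup_short, cutter, timer below 0.02 m/s and value of joint flap above 0.8 rad and contact force between the fingers and anything else below 0.5 N), for 0.3 s.
6. the flap is up again, both leaves still open (value of joint flap below 0.08 rad and value of joint each of leaf_latched, leaf_plain above 1 rad), for 0.2 s.
7. the overlapped (right) leaf is closed, the left one still open (value of joint leaf_plain below 0.08 rad and value of joint leaf_latched above 0.5 rad), for 0.2 s.
8. the left leaf is closed over it (value of joint each of leaf_latched, leaf_plain below 0.06 rad), for 0.2 s.
At the end, for the whole second after the job is handed in: Every cup, cutter and timer present stands upright (within 0.2 rad) on the chest's floor, at rest; flap shut (within 0.08 rad), both leaves closed (within 0.06 rad), bolt home (within 5 mm) (all of step 8 and x of cup_long_bowl in the frame of chest between -0.08 and 0.08 m and y of cup_long_bowl in the frame of chest between -0.155 and 0.155 m and z of cup_long_bowl in the frame of chest between 0.012 and 0.046 m and angle between each of cup_long_bowl, cup_short_bowl, cutter_mid, timer_mid's own z axis and vertical below 0.2 rad and x of cup_short_bowl in the frame of chest between -0.08 and 0.08 m and y of cup_short_bowl in the frame of chest between -0.155 and 0.155 m and z of cup_short_bowl in the frame of chest between 0.012 and 0.046 m and x of cutter_mid in the frame of chest between -0.08 and 0.08 m and y of cutter_mid in the frame of chest between -0.155 and 0.155 m and z of cutter_mid in the frame of chest between 0.012 and 0.046 m and x of timer_mid in the frame of chest between -0.08 and 0.08 m and y of timer_mid in the frame of chest between -0.155 and 0.155 m and z of timer_mid in the frame of chest between 0.012 and 0.046 m and linear speed of each of cup_long, cup_short, cutter, timer below 0.02 m/s and value of joint bolt below 0.005 m and value of joint flap below 0.08 rad); the robot touches nothing.
It fails at once if a bystander is moved by more than 30 mm (distance of any of tin_a, scraper, spoon from where it was at the start of the episode above 0.03 m).
Of cup_long, cup_short, cutter, timer only 2 to 3 are there at a start; the rules pass over those that are not, and their reading is None.
At some moment in a run one of cup_long, cup_short, cutter, timer may be knocked a few centimetres aside while the robot is not near it.
Once in a run the grip may slacken for a moment while it holds something.
It also fails if it takes over 210 s, if anything falls off the work surface, if the arm or the gripper's body presses on something with over 40 N, if the wrist force passes 120 N, or if a joint passes its speed limit or range.

## Robot

A 6-joint arm with a two-finger parallel gripper is mounted at the origin on a cart in front of the work surface, level with it; the furniture and walls round the work are solid. World frame = base frame: x ahead of the robot, y to its left, z up, the work surface at z = 0. Lengths are in mm, angles in rad, forces in N, time in s.
With the tool pointing down it reaches from about 275 to 750 mm from the base axis. Payload 10.2 kg.
Tool frame: the origin (TCP) lies at the very end of the fingers, on their centre line; the grasp point (between the pads) lies 19 mm behind it; z points along the fingers, y is the line along which they close (so a half turn about z gives the same grasp; the last joint's range is limited). The gripper opens to 85 mm and grips with 20 to 120 N. Pads are 22 mm wide; open, the fingers measure 114 mm over their backs; the gripper's body (76 mm by 85 mm) begins 54 mm behind the grasp point. The pads swing forward as they close: fully open they stand 13 mm farther back than shut.
Start: joints at [-1.551, 0.313, 1.498, -0, 1.331, -0.223], TCP at [126.208, -509.61, 206.094] pointing down, gripper open.
Joint ranges: [-2.94, 2.94], [-0.97, 2.17], [0.19, 2.56], [-1.23, 4.37], [0.02, 3.11], [-2.88, 2.88]. Speed limits (rad/s): [2.39, 2.39, 3.01, 3.14, 3.14, 3.14].

## Interface

Orientations are given as a unit quaternion [w, x, y, z].
In Python, from rig import ctrl, vision gives the robot as it stands. The module is installed in compiled form; this text tells all that it offers.
- The arm moves only by the tool play_rows, never from a script. Its arguments are lists of equal length, an entry for each row: "translation": the shift along the tool's x, y, z in m, a list of three; "rotation": the turn, a rotation vector about the tool's x, y, z in rad, a list of three; "gripper": the gripper's target within -1 to 1 (shut at 1, half-way at 0, fully open at -1). A call has 1 to 10 rows; each row is the pose to reach, as a shift and turn from the pose commanded when the call began, along the tool's axes at that moment; what a row does not reach only later rows make up. A row lasts 1/8 s, in which the tool goes at most 62.5 mm and 10.7 degrees, less where a joint would pass 70% of its speed; a pose out of reach is approached as far as the arm can. A call with a gripper value outside its range is refused whole. The fingers move at their own pace and stop on an object; "force" is the grip in N (left out, the last holds). Time passes only in rows, so rows that repeat a pose let the fingers close. It gives the time, the measured TCP pose, the force, the opening and the grip force at its end, in the units of the state.
- ctrl.sense(): the state, without advancing time (a new reading comes with each control period).
- vision.capture(name): name is "scene" or "side" or "wrist"; returns a dict with "pixels" (420x560x3 uint8, red, green, blue), "vfov" (degrees; the focal length in pixels is half the picture's height over the tangent of half this angle, whatever the lens; pixels are square), "cx", "cy" (the principal point, pixels), "k1" (the pictures are not rectified: a ray, as slopes to the right and down, at radius r is drawn at 1 + k1 r^2 times it, then the intrinsics apply), "rvec" (rotation vector, rad) and "tvec" (3), from world to camera coordinates, as OpenCV has them; the wrist camera has in their place "mount" (4x4, takes a point from camera to tool coordinates, whose origin is the TCP and whose axes are the flange's). Camera axes: x right, y down, z forward; pixel columns grow to the right and rows downward; lengths in mm; the calibration is good to about 2 mm. A picture is of the moment at which its call begins: read the wrist's pose just before it. There is no depth.
- ctrl.finish_job(): hands the job in; it is judged then, once.
The state is a dict: "time_s": time; "joints": joint angles; "dq": joint speeds; "tau": joint torques, N m; "eef_pos": TCP position; "ee_rot": TCP orientation; "force": force on the tool from outside, world axes, zero at the start; "wrist_torque": the same for the moment, N m; "grip_width": opening from 0.0 (shut) to 1.0 (fully open); "grip_force": force on a finger pad.
Only numpy, scipy, OpenCV 4.12 (cv2) and the standard library are available. Lean on these libraries where they do the work, as an engineer would, in place of code of your own. Each camera call takes 0.05 s, during which the arm holds its last target. There are 200 camera calls.

## Working session

There is one attempt and no reset: what is moved stays moved. The work goes in short steps, Python scripts to look and compute and a tool call to move; the robot and the scene stay as the last step left them, time stands still between calls to the robot, and variables do not carry over. Pictures are saved under pics/ and viewed, at most 14 in all, crops included, and the job is handed in when it is done.

Besides the shell and the picture viewer there is one more tool, called after "Emit:" by a JSON object that holds its "api" and its "payload", one argument or row to a line. play_rows: Moves the arm, as the interface text tells. Its arguments: {"type":"object","properties":{"translation":{"type":"array"},"rotation":{"type":"array"},"gripper":{"type":"array"},"force":{"type":"number"}},"required":["translation","rotation","gripper"]}

```bash
mkdir -p pics
cat > h.py <<'E'
import numpy as np, cv2
from scipy.spatial.transform import Rotation as R
from rig import ctrl, vision
def q2R(q): return R.from_quat([q[1],q[2],q[3],q[0]])
def shot(name,fn):
    s=ctrl.sense(); c=vision.capture(name); cv2.imwrite('pics/'+fn+'.png',cv2.cvtColor(np.asarray(c['pixels']),cv2.COLOR_RGB2BGR))
    c=dict(c); c['s']=s; c.pop('pixels'); import pickle; pickle.dump(c,open('pics/'+fn+'.pkl','wb')); return c
def load(fn):
    import pickle; return pickle.load(open('pics/'+fn+'.pkl','rb'))
def cam(c):
    f=210/np.tan(np.radians(c['vfov'])/2)
    if 'mount' in c:
        M=np.array(c['mount']); T=np.eye(4); T[:3,:3]=q2R(c['s']['ee_rot']).as_matrix(); T[:3,3]=c['s']['eef_pos']
        W=T@M
        return f,W[:3,:3],W[:3,3]
    Rm=R.from_rotvec(np.ravel(c['rvec'])).as_matrix()
    return f,Rm.T,-Rm.T@np.ravel(c['tvec'])
def pix2w(c,u,v,z):
    f,Rw,o=cam(c); d=np.array([(u-c['cx'])/f,(v-c['cy'])/f]); p=d.copy()
    for _ in range(20): p=d/(1+c['k1']*(p@p))
    r=Rw@np.array([p[0],p[1],1]); return o+r*(z-o[2])/r[2]
def w2pix(c,P):
    f,Rw,o=cam(c); q=(np.atleast_2d(P)-o)@Rw; p=q[:,:2]/q[:,2:]; r2=(p**2).sum(1,keepdims=True)
    return p*(1+c['k1']*r2)*f+[c['cx'],c['cy']]
def delta(pos,Rt,s=None):
    "tool-frame shift (m) and rotvec to reach world pos mm, Rotation Rt"
    s=s or ctrl.sense(); R0=q2R(s['ee_rot'])
    return np.round(R0.inv().apply(np.array(pos)-s['eef_pos'])/1000,4), np.round((R0.inv()*Rt).as_rotvec(),4)
E
python3 - <<'E'
from h import *
for n in('scene','side','wrist'):
    c=shot(n,n+'0'); print(n,c['vfov'],c['cx'],c['cy'],c['k1'],cam(c)[2])
print({k:np.round(v,3) if not isinstance(v,(dict,str)) else v for k,v in ctrl.sense().items()})
print(c['mount'])
E
python3 -c "
import cv2
a=cv2.imread('pics/scene0.png');b=cv2.imread('pics/side0.png')
cv2.imwrite('pics/s0.png',cv2.resize(a,(800,600),interpolation=cv2.INTER_CUBIC));cv2.imwrite('pics/d0.png',cv2.resize(b,(800,600),interpolation=cv2.INTER_CUBIC))"
```

```text
scene 45.33431605266428 277.12692302928167 217.6775891942719 -0.17117149202234416 [ -313.54225215 -1193.43604481   715.4486196 ]
side 52.28329597017744 277.69880939362736 206.12974722772773 -0.10031263207383424 [   28.05659604 -1046.09214854   778.33516307]
wrist 66.5106462669199 278.44527748332916 208.98122756680345 -0.03860690105219206 [ 195.36766713 -491.67680802  374.87191124]
{'time_s': np.float64(0.15), 'joints': array([-1.551,  0.313,  1.498,  0.   ,  1.331, -0.223]), 'dq': array([ 0.001, -0.001, -0.002, -0.002, -0.001, -0.   ]), 'tau': array([ 3.0000e-03, -4.1237e+01, -2.5980e+01, -0.0000e+00,  3.0000e-03,
        0.0000e+00]), 'eef_pos': array([ 126.21 , -509.391,  205.674]), 'ee_rot': array([-0.   ,  0.993,  0.121,  0.   ]), 'force': array([-0.061,  0.066, -0.239]), 'wrist_torque': array([-0.007,  0.002,  0.027]), 'grip_force': np.float64(0.0), 'grip_width': np.float64(1.002)}
[[ 3.93622262e-05 -9.60469927e-01 -2.78383758e-01  7.14175957e+01]
 [ 9.99999976e-01  9.80817881e-05 -1.97002810e-04 -7.07155346e-01]
 [ 2.16519651e-04 -2.78383744e-01  9.60469908e-01 -1.69244387e+02]
 [ 0.00000000e+00  0.00000000e+00  0.00000000e+00  1.00000000e+00]]
```

View pics/s0.png

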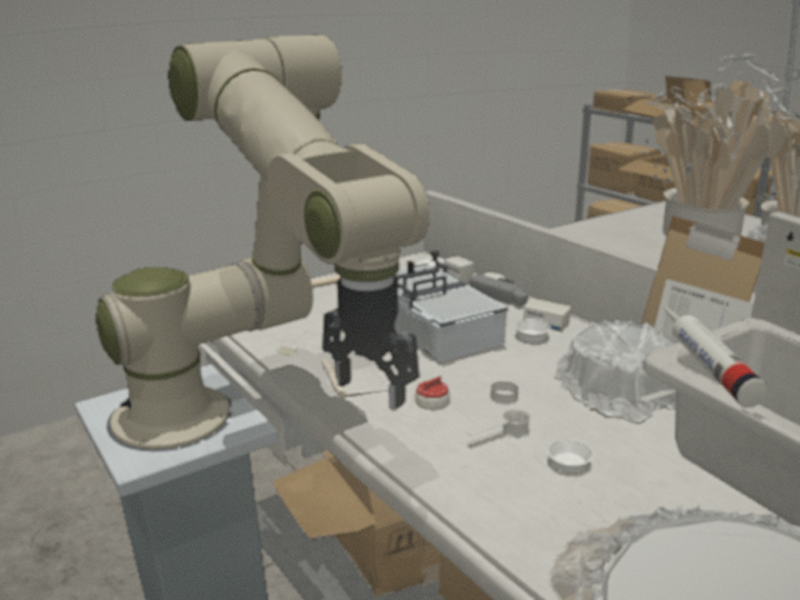

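View pics/d0.png

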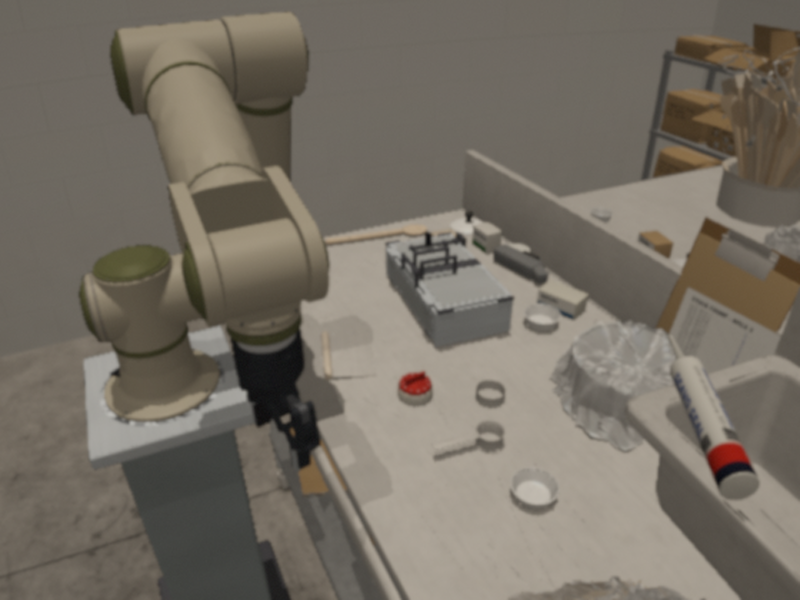

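The side view shows the timer at (416,385), cutter (490,393), cup (bowl 490,432; handle to 437,450), tin (534,488), scraper (345,350), spoon by the far end and the chest from (387,243) to (510,293). All pixels are in the 800x600 picture.

Run:
```python
from h import *
d=load('side0'); s=load('scene0')
def p(c,u,v,z): return np.round(pix2w(c,u*.7,v*.7,z)).astype(int)
for n,u,v,z in[('timer',415,397,5),('timergrip',416,378,45),('cutter',490,393,12),('bowl',490,435,15),('hend',437,451,25),('tin',534,490,13),('dish',542,320,10),('chFR',436,311,97),('chBR',510,293,97),('chFL',387,243,97),('knob',428,238,137),('scr',330,378,2),('spoonbowl',415,231,8),('spoonend',328,241,5)]: print(n,p(d,u,v,z))
for n,u,v,z in[('timer',433,400,5),('cutter',504,393,12),('bowl',516,424,15),('hend',471,444,25),('tin',570,460,13)]: print(n,p(s,u,v,z))
```

```text
timer [ 438 -255    5]
timergrip [ 443 -248   45]
cutter [ 569 -314   12]
bowl [ 506 -412   15]
hend [ 399 -413   25]
tin [ 503 -546   13]
dish [ 814 -151   10]
chFR [ 548 -130   97]
chBR [ 726 -137   97]
chFL [587 196  97]
knob [653 105 137]
scr [ 313 -127    2]
spoonbowl [766 393   8]
spoonend [517 448   5]
timer [ 441 -252    5]
cutter [ 562 -322   12]
bowl [ 499 -422   15]
hend [ 381 -433   25]
tin [ 495 -556   13]
```

```bash
cat >> h.py <<'E'
def down(a): return R.from_euler('z',a)*R.from_euler('x',np.pi)
E
python3 - <<'E'
from h import *
s=ctrl.sense(); print(delta([420,-330,350],down(0),s))
s2=dict(s); s2['eef_pos']=[420,-330,350]; q=down(0).as_quat(); s2['ee_rot']=[q[3],*q[:3]]
print(delta([600,20,340],down(-.118),s2))
E
```

```text
(array([ 0.3283, -0.1036, -0.1442]), array([-1.000e-03, -1.000e-04,  2.428e-01]))
(array([ 0.18, -0.35,  0.01]), array([ 0.   , -0.   ,  0.118]))
```

Emit:
{"api": "play_rows", "payload": {
  "translation": [
    [0.33,-0.1,-0.145],
    [0.33,-0.1,-0.145],
    [0.33,-0.1,-0.145],
    [0.33,-0.1,-0.145],
    [0.33,-0.1,-0.145],
    [0.33,-0.1,-0.145],
    [0.33,-0.1,-0.145],
    [0.33,-0.1,-0.145],
    [0.33,-0.1,-0.145]
  ],
  "rotation": [
    [0,0,0.243],
    [0,0,0.243],
    [0,0,0.243],
    [0,0,0.243],
    [0,0,0.243],
    [0,0,0.243],
    [0,0,0.243],
    [0,0,0.243],
    [0,0,0.243]
  ],
  "gripper": [0.3,0.3,0.3,0.3,0.3,0.3,0.3,0.3,0.3]
}}

```text
time_s: 1.27
eef_pos: [421.5, -333.9, 350.4]
ee_rot: [-0.0, 1.0, -0.001, -0.001]
force: [0.1, -0.0, 1.0]
grip_width: 0.351
grip_force: 0.0
```

```bash
python3 -c "
from h import *
c=shot('wrist','w1');print(c['s']['eef_pos'],c['s']['dq'])"
```

```text
[ 421.49888199 -333.8570021   350.40849264] [-0.0026487  -0.00307201 -0.00257658  0.00023133  0.00180057  0.00259514]
```

Emit:
{"api": "play_rows", "payload": {
  "translation": [
    [0.18,-0.35,0.01],
    [0.18,-0.35,0.01],
    [0.18,-0.35,0.01],
    [0.18,-0.35,0.01],
    [0.18,-0.35,0.01],
    [0.18,-0.35,0.01],
    [0.18,-0.35,0.01],
    [0.18,-0.35,0.01],
    [0.18,-0.35,0.01]
  ],
  "rotation": [
    [0,0,0.118],
    [0,0,0.118],
    [0,0,0.118],
    [0,0,0.118],
    [0,0,0.118],
    [0,0,0.118],
    [0,0,0.118],
    [0,0,0.118],
    [0,0,0.118]
  ],
  "gripper": [0.3,0.3,0.3,0.3,0.3,0.3,0.3,0.3,0.3]
}}

```text
time_s: 2.45
eef_pos: [602.2, 15.0, 341.3]
ee_rot: [0.0, 0.998, -0.06, 0.0]
force: [-0.5, 0.1, -0.6]
grip_width: 0.353
grip_force: 0.0
```

```bash
python3 -c "
from h import *
c=shot('wrist','w2');print(c['s']['eef_pos'],c['s']['joints'])
a=cv2.imread('pics/w1.png');b=cv2.imread('pics/w2.png')
for n,i in(('w1b',a),('w2b',b)): cv2.imwrite('pics/'+n+'.png',cv2.resize(i,(800,600),interpolation=cv2.INTER_CUBIC))
"
```

```text
[602.1661818   14.96101883 341.28555463] [-1.69299909e-01  4.53924029e-01  9.53850846e-01 -3.34228149e-04
  1.73374271e+00  1.52177938e+00]
```

View pics/w1b.png

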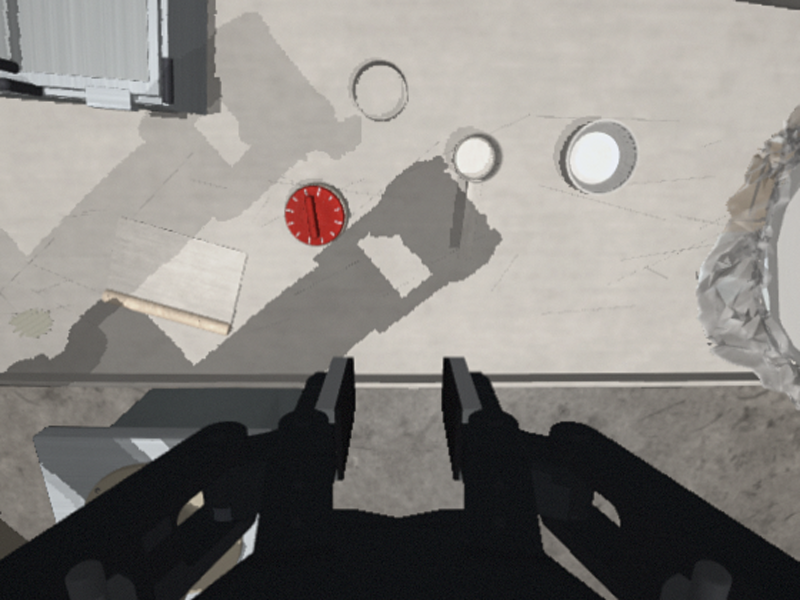

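View pics/w2b.png

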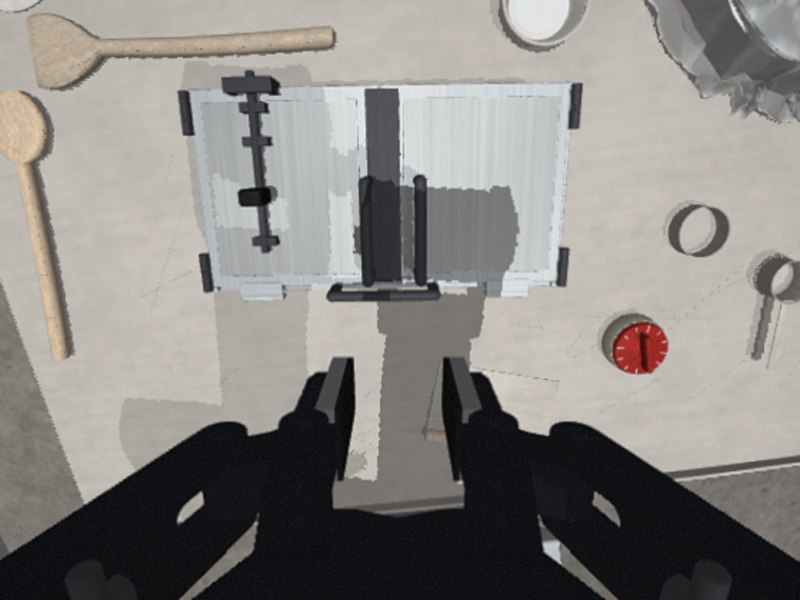

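The wrist view over the chest shows the flap bar from (330,294) to (438,293), the left bar at x=367 (rows 178–284), the right bar at x=420, and the knob top at (255,196). The first one shows the timer, cutter and cup clearly.

Run:
```python
from h import *
from scipy.optimize import least_squares
c=load('w2')
pts=[((331,294),(-86.5,45,124)),((437,293),(-86.5,-45,124)),((367,180),(10,12,141)),((367,282),(-70,12,141)),((420,180),(10,-32,141)),((420,282),(-70,-32,141)),((254,192),(0,105,137))]
px=np.array([p for p,_ in pts])*.7; L=np.array([l for _,l in pts],float)
def W(x): return R.from_euler('z',x[2]).apply(L)+[x[0],x[1],0]
r=least_squares(lambda x:(w2pix(c,W(x))-px).ravel(),[656,23,-.118],loss='soft_l1'); print(r.x,np.round(r.fun.reshape(-1,2),1))
c1=load('w1')
p=lambda c,u,v,z: np.round(pix2w(c,u*.7,v*.7,z),0)
print('timer base',p(c1,316,214,24),'grip ends',p(c1,309,193,50),p(c1,324,236,50))
print('w2 timer',p(c,640,347,24),'grip',p(c,643,333,50),p(c,645,364,50))
print('cutter',p(c1,380,91,23),p(c,698,229,23))
print('bowl',p(c1,477,157,31),'hend',p(c1,456,247,27),'hstart',p(c1,463,185,27))
print('bowl rim',p(c1,452,157,31),p(c1,502,157,31),p(c,768,290,27),)
print('handle edges',p(c1,451,245,27),p(c1,461,247,27))
print('scraper',p(c1,105,292,15),p(c1,230,330,15),p(c1,246,250,2))
print('spoons',p(c,64,356,8),p(c,20,120,8),p(c,330,38,8),p(c,40,60,5))
print('tin',p(c1,598,156,26))
```

```text
[ 6.53593511e+02  2.22768417e+01 -1.28511128e-01] [[ 0.3 -0.6]
 [-2.1  0.6]
 [-0.2  0.5]
 [ 0.4 -1.6]
 [ 1.9  0.8]
 [ 0.4 -1.3]
 [-2.   0.6]]
timer base [ 443. -245.   24.] grip ends [ 467. -243.   50.] [ 423. -257.   50.]
w2 timer [ 441. -247.   24.] grip [ 470. -236.   50.] [ 433. -239.   50.]
cutter [ 566. -315.   23.] [ 571. -307.   23.]
bowl [ 502. -414.   31.] hend [ 408. -396.   27.] hstart [ 473. -401.   27.]
bowl rim [ 502. -388.   31.] [ 502. -440.   31.] [ 494. -390.   27.]
handle edges [ 410. -390.   27.] [ 408. -401.   27.]
scraper [354.   8.  15.] [ 308. -134.   15.] [ 401. -158.    2.]
spoons [505. 436.   8.] [772. 399.   8.] [804.  59.   8.] [826. 361.   5.]
tin [ 503. -541.   26.]
```

```bash
cat >> h.py <<'E'
import json
CH=[653.6,22.3]; PSI=-0.1285
def C(x,y,z): return R.from_euler('z',PSI).apply([x,y,z])+[*CH,0]
def CR(yaw=0,lean=0): return R.from_euler('z',PSI+yaw)*R.from_euler('x',-lean)*R.from_euler('x',np.pi)
def Ci(p): return R.from_euler('z',-PSI).apply(np.array(p)-[*CH,0])
def rows(wp,s=None):
    "wp: list of (pos,Rot,grip,n); prints rows"
    s=s or ctrl.sense(); t=[];r=[];g=[]
    for p,Rt,gr,n in wp:
        a,b=delta(p,Rt,s); a=np.round(a,3).tolist(); b=np.round(b,3).tolist()
        t+=[a]*n; r+=[b]*n; g+=[gr]*n
    for i in range(0,len(t),10): print(json.dumps({'translation':t[i:i+10],'rotation':r[i:i+10],'gripper':g[i:i+10]}))
def leaf(th,side=1,k=.42,x=-45,back=19,tuck=0):
    c,sn=np.cos(th),np.sin(th); y=162-150*c+45*sn; z=94+150*sn+45*c; f=k*th
    return C(x,side*(y-back*np.sin(f)),z-back*np.cos(f)), CR(0,side*f)
E
python3 - <<'E'
from h import *
rows([(C(0,105,175),CR(),.05,5),(C(0,105,117),CR(),.05,5)])
E
```

```text
{"translation": [[0.051, -0.118, 0.166], [0.051, -0.118, 0.166], [0.051, -0.118, 0.166], [0.051, -0.118, 0.166], [0.051, -0.118, 0.166], [0.051, -0.118, 0.224], [0.051, -0.118, 0.224], [0.051, -0.118, 0.224], [0.051, -0.118, 0.224], [0.051, -0.118, 0.224]], "rotation": [[0.0, -0.0, 0.008], [0.0, -0.0, 0.008], [0.0, -0.0, 0.008], [0.0, -0.0, 0.008], [0.0, -0.0, 0.008], [0.0, -0.0, 0.008], [0.0, -0.0, 0.008], [0.0, -0.0, 0.008], [0.0, -0.0, 0.008], [0.0, -0.0, 0.008]], "gripper": [0.05, 0.05, 0.05, 0.05, 0.05, 0.05, 0.05, 0.05, 0.05, 0.05]}
```

Emit:
{"api": "play_rows", "payload": {
  "translation": [
    [0.051,-0.118,0.166],
    [0.051,-0.118,0.166],
    [0.051,-0.118,0.166],
    [0.051,-0.118,0.166],
    [0.051,-0.118,0.166],
    [0.051,-0.118,0.224],
    [0.051,-0.118,0.224],
    [0.051,-0.118,0.224],
    [0.051,-0.118,0.224]
  ],
  "rotation": [
    [0,0,0.008],
    [0,0,0.008],
    [0,0,0.008],
    [0,0,0.008],
    [0,0,0.008],
    [0,0,0.008],
    [0,0,0.008],
    [0,0,0.008],
    [0,0,0.008]
  ],
  "gripper": [0.05,0.05,0.05,0.05,0.05,0.05,0.05,0.05,0.05],
  "force": 25
}}

```text
time_s: 3.62
eef_pos: [668.3, 127.5, 120.3]
ee_rot: [-0.0, 0.998, -0.063, 0.002]
force: [0.4, 0.3, 0.1]
grip_width: 0.477
grip_force: 0.0
```

Emit:
{"api": "play_rows", "payload": {
  "translation": [
    [0,0,0],
    [0,0,0],
    [0,0,0],
    [0,0,0],
    [0,0,0],
    [0,0,0]
  ],
  "rotation": [
    [0,0,0],
    [0,0,0],
    [0,0,0],
    [0,0,0],
    [0,0,0],
    [0,0,0]
  ],
  "gripper": [1,1,1,1,1,1]
}}

```text
time_s: 4.38
eef_pos: [667.1, 127.9, 117.1]
ee_rot: [-0.0, 0.998, -0.063, -0.0]
force: [0.9, 0.5, -0.6]
grip_width: 0.003
grip_force: 0.0
```

```bash
python3 -c "
from h import *
s=ctrl.sense();print(Ci(s['eef_pos']))
c=shot('wrist','w3')"
```

```text
[ -0.11719987 106.48089413 117.06263985]
```

View pics/w3.png

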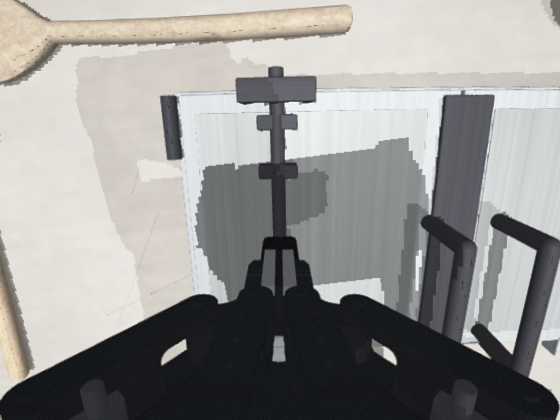

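The fingers shut on nothing; the knob top seems to lie just ahead at (281,242).

```bash
python3 -c "
from h import *
c=load('w3')
for u,v,z in [(281,242,137),(432,220,141),(500,220,141),(277,171,110),(460,100,97),(165,100,97)]: print(u,v,Ci(pix2w(c,u,v,z)))
for P in [(0,105,137),(0,12,141),(10,12,141),(-30,12,141)]: print(P,w2pix(c,C(*P)))
d=load('w2'); print(Ci(pix2w(d,178.5,137,137)),w2pix(d,C(0,105,137)))
a=cv2.imread('pics/w3.png')[200:400,200:380]; cv2.imwrite('pics/w3c.png',cv2.resize(a,None,fx=3,fy=3,interpolation=cv2.INTER_CUBIC))
"
```

```text
281 242 [ 10.50524931 106.13809016 137.        ]
432 220 [ 23.52900496  33.50860318 141.        ]
500 220 [ 23.55413537  -0.33805459 141.        ]
277 171 [ 41.80737323 108.30380492 110.        ]
460 100 [80.94103528  4.27424554 97.        ]
165 100 [ 80.08919029 171.71483481  97.        ]
(0, 105, 137) [[283.13679366 261.17300752]]
(0, 12, 141) [[467.26864655 264.3143564 ]]
(10, 12, 141) [[470.70416888 245.95511391]]
(-30, 12, 141) [[457.39020901 315.54605718]]
[ -2.27522429 102.06109801 137.        ] [[175.80643666 134.9680598 ]]
```

View pics/w3c.png

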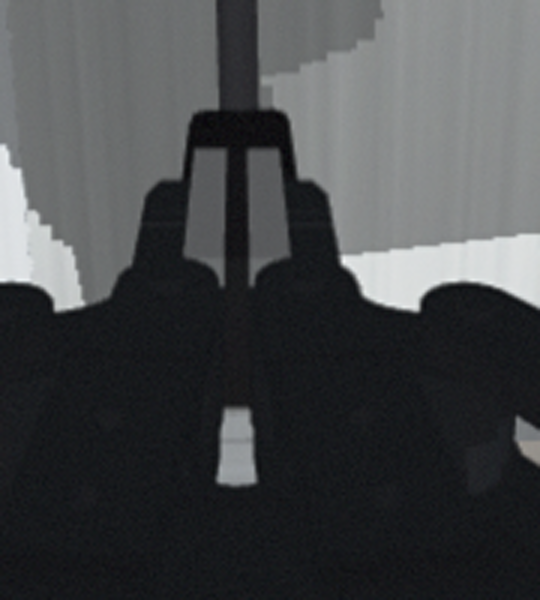

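```bash
python3 -c "
from h import *
d=load('w2')
for u,v in[(257,142),(254,107),(265,241),(250,86)]: print(Ci(pix2w(d,u*.7,v*.7,110)))
c=load('w3'); print(w2pix(c,[c['s']['eef_pos']]), [w2pix(c,C(x,105,110)) for x in (-30,0,30)])
a=cv2.imread('pics/w3.png')[220:380,180:380].astype(float); a=np.clip(255*(a/255)**.35,0,255).astype('uint8')
b=np.hstack([cv2.resize(a,(400,320),interpolation=cv2.INTER_CUBIC)])
shot('side','sd3'); e=cv2.imread('pics/sd3.png')[140:260,240:400]; cv2.imwrite('pics/m.png',np.hstack([b,cv2.resize(e,(400,320),interpolation=cv2.INTER_CUBIC)]))
"
```

```text
[ 40.15520262 105.47614676 110.        ]
[ 67.65034027 106.07944492 110.        ]
[-43.14793985 104.37438309 110.        ]
[ 83.72854581 108.25797967 110.        ]
[[280.06387457 246.1515638 ]] [array([[282.22907152, 286.50793863]]), array([[282.51965334, 241.31429727]]), array([[282.8305555 , 191.77764428]])]
```

View pics/m.png

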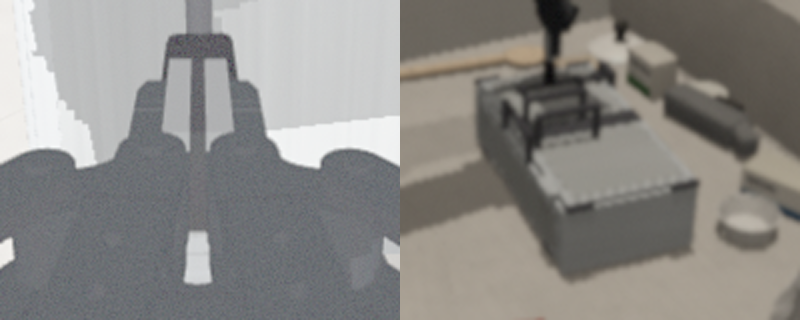

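Emit:
{"api": "play_rows", "payload": {
  "translation": [
    [0,0,0],
    [0,0,0],
    [0,0,0],
    [0,0,-0.05],
    [-0.05,0,-0.1],
    [-0.05,0,-0.1],
    [-0.05,0,-0.1]
  ],
  "rotation": [
    [0,0,0],
    [0,0,0],
    [0,0,0],
    [0,0,0],
    [0,0,0],
    [0,0,0],
    [0,0,0]
  ],
  "gripper": [0.0,0.0,0.0,0.0,0.0,0.0,0.0]
}}

```text
time_s: 5.35
eef_pos: [617.5, 134.2, 217.2]
ee_rot: [0.0, 0.998, -0.063, 0.0]
force: [0.1, -0.1, -0.1]
grip_width: 0.503
grip_force: 0.0
```

```bash
python3 -c "
from h import *
c=shot('wrist','w4');print(Ci(c['s']['eef_pos']),c['s']['grip_width'], w2pix(c,[C(0,105,137),C(-28,105,137)]))"
```

```text
[-50.18086773 106.3885052  217.16611461] 0.5034642430514388 [[281.67057878 144.72339122]
 [281.4883145  180.62810915]]
```

View pics/w4.png

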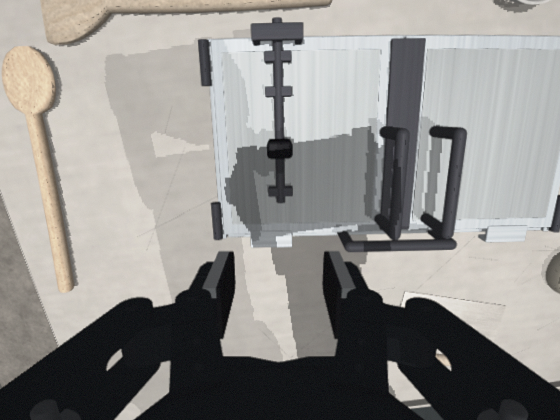

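Run:
```python
from h import *
from scipy.optimize import least_squares
def tri(obs):
    r=least_squares(lambda P:np.concatenate([(w2pix(load(f),P)[0]-uv) for f,uv in obs]),C(0,50,120)); return np.round(Ci(r.x),1),np.round(r.fun,1)
k=.7
print('knob',tri([('w2',(254*k,196*k)),('w4',(280,149))]))
print('Lbar far',tri([('w2',(366*k,180*k)),('w4',(399,132))]))
print('Rbar far',tri([('w2',(420*k,180*k)),('w4',(461,132))]))
print('flap L',tri([('w2',(331*k,294*k)),('w4',(349,244))]),'R',tri([('w2',(437*k,293*k)),('w4',(452,244))]))
a=cv2.imread('pics/w4.png')[100:220,220:320]; b=cv2.imread('pics/w2.png')[100:200,140:240]
f=lambda x:np.clip(255*(cv2.resize(x,(400,480),interpolation=cv2.INTER_CUBIC)/255.)**.45,0,255)
cv2.imwrite('pics/m2.png',np.hstack([f(a),f(b)]))
```

```text
knob (array([ -3.9, 106.2, 126.7]), array([-0.1,  0.6,  0. , -0.4]))
Lbar far (array([  9.9,  13.2, 130.9]), array([-0. ,  0.2,  0. , -0.2]))
Rbar far (array([ 10.9, -29.8, 142.5]), array([-0.,  0.,  0., -0.]))
flap L (array([-86.9,  45.2, 124.9]), array([ 0.1, -0.2, -0. ,  0.1])) R (array([-86.5, -47.3, 124.4]), array([-0.2,  0.8,  0.1, -0.5]))[ WARN:0@0.867] global loadsave.cpp:1063 imwrite_ Unsupported depth image for selected encoder is fallbacked to CV_8U.
```

View pics/m2.png

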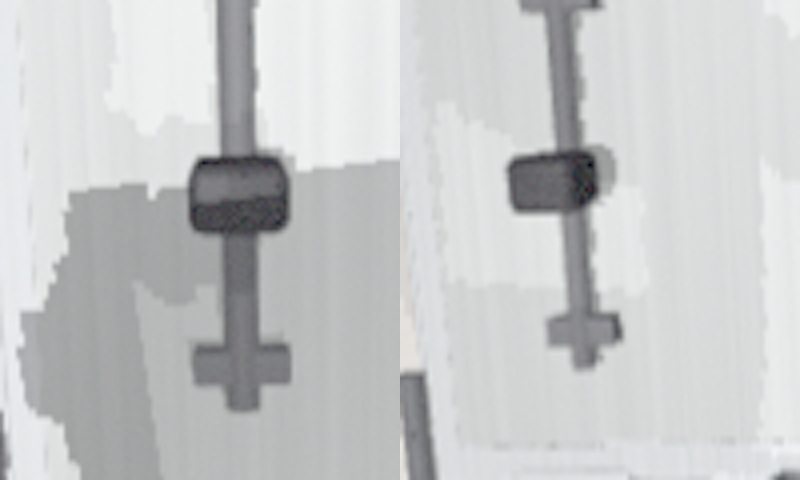

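Run:
```python
from h import *
rows([(C(27,106,190),CR(),1,3),(C(27,106,120),CR(),1,4)])
```

```text
{"translation": [[0.077, 0.0, 0.026], [0.077, 0.0, 0.026], [0.077, 0.0, 0.026], [0.077, 0.0, 0.096], [0.077, 0.0, 0.096], [0.077, 0.0, 0.096], [0.077, 0.0, 0.096]], "rotation": [[0.0, 0.001, 0.002], [0.0, 0.001, 0.002], [0.0, 0.001, 0.002], [0.0, 0.001, 0.002], [0.0, 0.001, 0.002], [0.0, 0.001, 0.002], [0.0, 0.001, 0.002]], "gripper": [1, 1, 1, 1, 1, 1, 1]}
```

Emit:
{"api": "play_rows", "payload": {
  "translation": [
    [0.077,0,0.026],
    [0.077,0,0.026],
    [0.077,0,0.026],
    [0.077,0,0.097],
    [0.077,0,0.097],
    [0.077,0,0.097],
    [0.077,0,0.097]
  ],
  "rotation": [
    [0,0,0],
    [0,0,0],
    [0,0,0],
    [0,0,0],
    [0,0,0],
    [0,0,0],
    [0,0,0]
  ],
  "gripper": [1,1,1,1,1,1,1]
}}

```text
time_s: 6.28
eef_pos: [694.9, 124.6, 123.0]
ee_rot: [-0.0, 0.998, -0.063, 0.002]
force: [-0.0, -0.0, 0.4]
grip_width: -0.003
grip_force: 0.0
```

Emit:
{"api": "play_rows", "payload": {
  "translation": [
    [-0.01,0,0],
    [-0.015,0,0],
    [-0.02,0,0],
    [-0.02,0,0]
  ],
  "rotation": [
    [0,0,0],
    [0,0,0],
    [0,0,0],
    [0,0,0]
  ],
  "gripper": [1,1,1,1]
}}

```text
time_s: 6.78
eef_pos: [674.1, 127.1, 120.6]
ee_rot: [-0.0, 0.998, -0.063, 0.0]
force: [0.4, 0.4, -0.1]
grip_width: -0.002
grip_force: 0.0
```

Emit:
{"api": "play_rows", "payload": {
  "translation": [
    [-0.005,0,0],
    [-0.01,0,0],
    [-0.015,0,0],
    [-0.015,0,0]
  ],
  "rotation": [
    [0,0,0],
    [0,0,0],
    [0,0,0],
    [0,0,0]
  ],
  "gripper": [1,1,1,1]
}}

```text
time_s: 7.28
eef_pos: [658.9, 129.0, 120.3]
ee_rot: [-0.0, 0.998, -0.063, 0.0]
force: [-0.3, 0.1, 0.4]
grip_width: 0.001
grip_force: 0.0
```

```bash
python3 -c "
from h import *
c=shot('wrist','w5');print(Ci(c['s']['eef_pos']),c['s']['force'])
a=cv2.imread('pics/w5.png');a=np.clip(255*(a/255.)**.45,0,255).astype('uint8');cv2.imwrite('pics/w5b.png',a[120:400,130:430])"
```

```text
[ -8.39670392 106.53758765 120.28097579] [-0.30503815  0.13019999  0.3544428 ]
```

View pics/w5b.png

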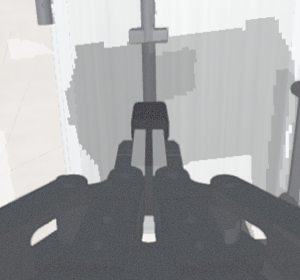

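Run:
```python
from h import *
from scipy.optimize import least_squares
def tri(obs):
    r=least_squares(lambda P:np.concatenate([(w2pix(load(f),P)[0]-uv) for f,uv in obs]),C(0,50,120)); return np.round(Ci(r.x),1),np.round(r.fun,1)
k=.7
print('front top edge',tri([('w5',(281,222)),('w4',(280,139.5))]), tri([('w5',(281,222)),('w2',(254*k,188*k))]), tri([('w5',(281,222)),('w4',(280,139.5)),('w2',(254*k,188*k))]))
print('w3/w4',tri([('w3',(280,237)),('w4',(280,139.5))]))
c=load('w5')
for z in (97,110,117,137): print(z,Ci(pix2w(c,281,222,z)),Ci(pix2w(load('w4'),280,139.5,z)))
print('guide',tri([('w5',(279,155)),('w4',(278,92)),('w3',(277,171))]))
print('tcp',w2pix(c,[c['s']['eef_pos']]))
```

```text
front top edge (array([  2. , 106. , 107.9]), array([-0.1,  0. ,  0.2, -0. ])) (array([  4.8, 106.4, 117.6]), array([-0.7,  0.8,  1.5, -1.6])) (array([  3.5, 106.5, 114.7]), array([-0.8,  1.2, -0.3, -1.3,  2.2, -0.6]))
w3/w4 (array([  2. , 106.4, 108.1]), array([ 0.2, -0. , -0.3,  0. ]))
97 [ -1.68179352 105.87033999  97.        ] [  1.21897166 106.12034693  97.        ]
110 [  2.66698448 105.98352754 110.        ] [  2.10234404 106.17771932 110.        ]
117 [  5.00863417 106.04447468 117.        ] [  2.57800609 106.20861214 117.        ]
137 [ 11.69906186 106.21860938 137.        ] [  3.93704053 106.29687736 137.        ]
guide (array([ 40.9, 107.8, 103. ]), array([-1. ,  0.5,  0.2, -0.1,  0.9, -0.4]))
tcp [[280.06385213 246.15194471]]
```

Emit:
{"api": "play_rows", "payload": {
  "translation": [
    [0,0,-0.04],
    [0,0.036,-0.04],
    [0,0.036,0.012],
    [0,0.036,0.012],
    [0,0.036,0.012]
  ],
  "rotation": [
    [0,0,0],
    [0,0,0],
    [0,0,0],
    [0,0,0],
    [0,0,0]
  ],
  "gripper": [1,1,1,1,1]
}}

```text
time_s: 7.95
eef_pos: [655.4, 93.5, 109.8]
ee_rot: [-0.0, 0.998, -0.063, 0.001]
force: [0.7, 0.2, 0.4]
grip_width: 0.002
grip_force: 0.0
```

Emit:
{"api": "play_rows", "payload": {
  "translation": [
    [0,0,0.002],
    [0,0,0.004],
    [0,0,0.006],
    [0,0,0.006]
  ],
  "rotation": [
    [0,0,0],
    [0,0,0],
    [0,0,0],
    [0,0,0]
  ],
  "gripper": [1,1,1,1]
}}

```text
time_s: 8.45
eef_pos: [654.6, 93.3, 102.0]
ee_rot: [-0.0, 0.998, -0.063, -0.0]
force: [-0.0, 0.6, 0.1]
grip_width: -0.002
grip_force: 0.0
```

Emit:
{"api": "play_rows", "payload": {
  "translation": [
    [0,0,0.002],
    [0,0,0.004],
    [0,0,0.006],
    [0,0,0.006]
  ],
  "rotation": [
    [0,0,0],
    [0,0,0],
    [0,0,0],
    [0,0,0]
  ],
  "gripper": [1,1,1,1]
}}

```text
time_s: 8.95
eef_pos: [654.5, 93.2, 95.9]
ee_rot: [0.0, 0.998, -0.063, -0.0]
force: [0.3, 0.1, 0.1]
grip_width: 0.002
grip_force: 0.0
```

Emit:
{"api": "play_rows", "payload": {
  "translation": [
    [0,0,0.002],
    [0,0,0.004],
    [0,0,0.006],
    [0,0,0.006]
  ],
  "rotation": [
    [0,0,0],
    [0,0,0],
    [0,0,0],
    [0,0,0]
  ],
  "gripper": [1,1,1,1]
}}

```text
time_s: 9.45
eef_pos: [654.5, 93.2, 89.9]
ee_rot: [0.0, 0.998, -0.063, -0.0]
force: [0.3, -0.3, 0.1]
grip_width: 0.003
grip_force: 0.0
```

Emit:
{"api": "play_rows", "payload": {
  "translation": [
    [0,0,0.001],
    [0,0,0.002],
    [0,0,0.003],
    [0,0,0.003]
  ],
  "rotation": [
    [0,0,0],
    [0,0,0],
    [0,0,0],
    [0,0,0]
  ],
  "gripper": [1,1,1,1]
}}

```text
time_s: 9.95
eef_pos: [654.6, 93.2, 87.0]
ee_rot: [-0.0, 0.998, -0.063, -0.0]
force: [0.5, -0.2, -0.9]
grip_width: -0.001
grip_force: 0.0
```

Emit:
{"api": "play_rows", "payload": {
  "translation": [
    [0,0,0.001],
    [0,0,0.002],
    [0,0,0.003],
    [0,0,0.003]
  ],
  "rotation": [
    [0,0,0],
    [0,0,0],
    [0,0,0],
    [0,0,0]
  ],
  "gripper": [1,1,1,1]
}}

```text
time_s: 10.45
eef_pos: [654.6, 93.2, 84.0]
ee_rot: [-0.0, 0.998, -0.063, -0.0]
force: [0.1, -0.2, -0.2]
grip_width: 0.002
grip_force: 0.0
```

Emit:
{"api": "play_rows", "payload": {
  "translation": [
    [0,0,0.001],
    [0,0,0.002],
    [0,0,0.003],
    [0,0,0.003]
  ],
  "rotation": [
    [0,0,0],
    [0,0,0],
    [0,0,0],
    [0,0,0]
  ],
  "gripper": [1,1,1,1]
}}

```text
time_s: 10.95
eef_pos: [654.6, 93.2, 81.0]
ee_rot: [-0.0, 0.998, -0.063, -0.0]
force: [-0.1, -0.3, 0.1]
grip_width: 0.003
grip_force: 0.0
```

Emit:
{"api": "play_rows", "payload": {
  "translation": [
    [0,0,0.001],
    [0,0,0.002],
    [0,0,0.003],
    [0,0,0.003]
  ],
  "rotation": [
    [0,0,0],
    [0,0,0],
    [0,0,0],
    [0,0,0]
  ],
  "gripper": [1,1,1,1]
}}

```text
time_s: 11.45
eef_pos: [654.6, 93.2, 78.0]
ee_rot: [-0.0, 0.998, -0.063, -0.0]
force: [-0.1, -0.0, 0.4]
grip_width: 0.002
grip_force: 0.0
```

```bash
python3 -c "
from h import *
c=shot('side','sd5'); e=cv2.imread('pics/sd5.png')[150:260,250:390]; e=np.clip(255*(e/255.)**.6,0,255).astype('uint8')
print(w2pix(c,[c['s']['eef_pos']])-[250,150],c['s']['force'])
w=shot('wrist','w6'); g=cv2.imread('pics/w6.png')[100:400,130:430]; g=np.clip(255*(g/255.)**.45,0,255).astype('uint8')
cv2.imwrite('pics/e.png',np.hstack([cv2.resize(e,(500,393),interpolation=cv2.INTER_CUBIC),cv2.resize(g,(300,393))]))"
```

```text
[[51.20701825 33.26423763]] [-0.08004225 -0.02453476  0.39138509]
```

View pics/e.png

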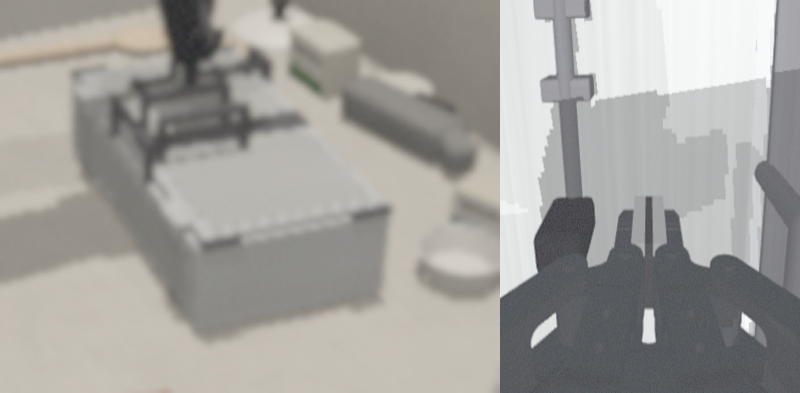

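Emit:
{"api": "play_rows", "payload": {
  "translation": [
    [0,0,0.001],
    [0,0,0.002],
    [0,0,0.003],
    [0,0,0.003]
  ],
  "rotation": [
    [0,0,0],
    [0,0,0],
    [0,0,0],
    [0,0,0]
  ],
  "gripper": [1,1,1,1]
}}

```text
time_s: 12.05
eef_pos: [654.6, 93.2, 75.0]
ee_rot: [-0.0, 0.998, -0.063, -0.0]
force: [-0.3, 0.5, -0.5]
grip_width: -0.002
grip_force: 0.0
```

Emit:
{"api": "play_rows", "payload": {
  "translation": [
    [0,0,0.001],
    [0,0,0.002],
    [0,0,0.002]
  ],
  "rotation": [
    [0,0,0],
    [0,0,0],
    [0,0,0]
  ],
  "gripper": [1,1,1]
}}

```text
time_s: 12.42
eef_pos: [654.6, 93.2, 73.0]
ee_rot: [-0.0, 0.998, -0.063, -0.0]
force: [0.2, -0.1, 0.1]
grip_width: -0.001
grip_force: 0.0
```

Emit:
{"api": "play_rows", "payload": {
  "translation": [
    [0,0,0.001],
    [0,0,0.002],
    [0,0,0.002]
  ],
  "rotation": [
    [0,0,0],
    [0,0,0],
    [0,0,0]
  ],
  "gripper": [1,1,1]
}}

```text
time_s: 12.8
eef_pos: [654.7, 93.2, 71.8]
ee_rot: [0.0, 0.998, -0.063, 0.0]
force: [-1.8, 0.1, 4.9]
grip_width: -0.003
grip_force: 2.5
```

```bash
python3 - <<'E'
from h import *
c=load('w6'); print(Ci(c['s']['eef_pos']), Ci(pix2w(c,281,250,102.5)), Ci(pix2w(c,281,250,102.5+6)))
# finger edges visible
print(Ci(pix2w(c,130+132,250,102.5)),Ci(pix2w(c,130+165,250,102.5)))
E
sed -i 's/back=19/back=43/' h.py; grep -n back= h.py
```

```text
[-8.07445795 70.46207105 78.02664652] [  0.18472837  70.14143993 102.5       ] [  2.79130665  70.19627469 108.5       ]
[  0.15895862  79.43684318 102.5       ] [  0.19992893  63.29233399 102.5       ]
42:def leaf(th,side=1,k=.42,x=-45,back=43,tuck=0):
```

Emit:
{"api": "play_rows", "payload": {
  "translation": [
    [0,0,-0.05],
    [0.006,-0.036,-0.066],
    [0.006,-0.036,-0.066],
    [0.006,-0.036,-0.066],
    [0.006,-0.036,-0.016],
    [0.006,-0.036,-0.016],
    [0.006,-0.036,-0.016]
  ],
  "rotation": [
    [0,0,0],
    [0,0,0],
    [0,0,0],
    [0,0,0],
    [0,0,0],
    [0,0,0],
    [0,0,0]
  ],
  "gripper": [0,0,0,0,0,0,0]
}}

```text
time_s: 13.68
eef_pos: [665.7, 127.7, 88.5]
ee_rot: [-0.0, 0.998, -0.063, 0.001]
force: [-0.2, 0.6, 0.7]
grip_width: 0.498
grip_force: 0.0
```

Emit:
{"api": "play_rows", "payload": {
  "translation": [
    [0,0,0],
    [0,0,0],
    [0,0,0],
    [0,0,0]
  ],
  "rotation": [
    [0,0,0],
    [0,0,0],
    [0,0,0],
    [0,0,0]
  ],
  "gripper": [1,1,1,1]
}}

```text
time_s: 14.18
eef_pos: [665.9, 127.6, 89.0]
ee_rot: [0.0, 0.998, -0.063, 0.001]
force: [-1.9, -3.7, 5.7]
grip_width: 0.23
grip_force: 26.2
```

Emit:
{"api": "play_rows", "payload": {
  "translation": [
    [-0.007,0,-0.001],
    [-0.014,0,-0.001],
    [-0.021,0,-0.001],
    [-0.028,0,-0.001],
    [-0.029,0,-0.001],
    [-0.029,0,-0.001]
  ],
  "rotation": [
    [0,0,0],
    [0,0,0],
    [0,0,0],
    [0,0,0],
    [0,0,0],
    [0,0,0]
  ],
  "gripper": [1,1,1,1,1,1]
}}

```text
time_s: 14.92
eef_pos: [637.9, 130.6, 89.1]
ee_rot: [0.001, 0.998, -0.063, 0.003]
force: [7.4, -7.9, 1.6]
grip_width: 0.224
grip_force: 25.7
```

Emit:
{"api": "play_rows", "payload": {
  "translation": [
    [0,0,0],
    [0,0,0],
    [0,0,-0.06],
    [0,0,-0.06],
    [0,0,-0.06]
  ],
  "rotation": [
    [0,0,0],
    [0,0,0],
    [0,0,0],
    [0,0,0],
    [0,0,0]
  ],
  "gripper": [0.2,0.2,0.3,0.3,0.3]
}}

```text
time_s: 15.55
eef_pos: [635.9, 132.1, 147.7]
ee_rot: [-0.0, 0.998, -0.063, -0.0]
force: [0.5, -0.2, -0.7]
grip_width: 0.355
grip_force: 0.0
```

Run:
```python
from h import *
s=ctrl.sense(); print(Ci(s['eef_pos']))
c=shot('wrist','w7'); print(w2pix(c,[C(x,105.5,121) for x in (-3,-30)]))
g=cv2.imread('pics/w7.png'); 
print('dark knob rows', [ (v,int(g[v,int(w2pix(c,[C(-30,105.5,121)])[0][0])-12:int(w2pix(c,[C(-30,105.5,121)])[0][0])+12].mean())) for v in range(130,260,5)])
p,r=leaf(0); rows([(p+[0,0,40],r,.3,3),(p,r,.3,3)],s)
```

```text
[-31.6058812  106.66758057 147.65836988]
[[281.94028982 186.99264306]
 [281.70371872 227.79497552]]
dark knob rows [(130, 149), (135, 151), (140, 150), (145, 151), (150, 146), (155, 107), (160, 81), (165, 79), (170, 77), (175, 77), (180, 77), (185, 76), (190, 76), (195, 76), (200, 76), (205, 83), (210, 81), (215, 52), (220, 15), (225, 15), (230, 17), (235, 19), (240, 18), (245, 20), (250, 82), (255, 91)]
{"translation": [[-0.014, 0.095, 0.012], [-0.014, 0.095, 0.012], [-0.014, 0.095, 0.012], [-0.014, 0.095, 0.052], [-0.014, 0.095, 0.052], [-0.014, 0.095, 0.052]], "rotation": [[-0.0, 0.001, 0.003], [-0.0, 0.001, 0.003], [-0.0, 0.001, 0.003], [-0.0, 0.001, 0.003], [-0.0, 0.001, 0.003], [-0.0, 0.001, 0.003]], "gripper": [0.3, 0.3, 0.3, 0.3, 0.3, 0.3]}
```

Emit:
{"api": "play_rows", "payload": {
  "translation": [
    [-0.014,0.095,0.012],
    [-0.014,0.095,0.012],
    [-0.014,0.095,0.012],
    [-0.014,0.095,0.052],
    [-0.014,0.095,0.052],
    [-0.014,0.095,0.052]
  ],
  "rotation": [
    [0,0,0],
    [0,0,0],
    [0,0,0],
    [0,0,0],
    [0,0,0],
    [0,0,0]
  ],
  "gripper": [0.3,0.3,0.3,0.3,0.3,0.3]
}}

```text
time_s: 16.35
eef_pos: [611.0, 40.0, 97.1]
ee_rot: [-0.0, 0.998, -0.063, 0.0]
force: [-0.4, 0.4, -0.7]
grip_width: 0.349
grip_force: 0.0
```

Emit:
{"api": "play_rows", "payload": {
  "translation": [
    [0,0,0],
    [0,0,0],
    [0,0,0],
    [0,0,0]
  ],
  "rotation": [
    [0,0,0],
    [0,0,0],
    [0,0,0],
    [0,0,0]
  ],
  "gripper": [1,1,1,1],
  "force": 35
}}

```text
time_s: 16.85
eef_pos: [611.2, 39.7, 97.4]
ee_rot: [-0.0, 0.998, -0.063, 0.001]
force: [0.2, 3.1, 5.8]
grip_width: 0.105
grip_force: 34.4
```

Run:
```python
from h import *
s=ctrl.sense(); print(Ci(s['eef_pos']),Ci(leaf(0)[0]))
off=np.array(s['eef_pos'])-leaf(0)[0]; print(off)
rows([(leaf(t)[0]+off,leaf(t)[1],1,1) for t in np.linspace(.08,1.62,20)],s)
```

```text
[-44.28783329  11.8724976   97.39225722] [-45.  12.  96.]
[ 0.68995606 -0.21771295  1.39225722]
{"translation": [[0.0, -0.003, -0.012], [0.0, -0.006, -0.024], [0.0, -0.011, -0.035], [0.0, -0.016, -0.046], [0.0, -0.023, -0.056], [0.0, -0.03, -0.066], [0.0, -0.038, -0.075], [0.0, -0.046, -0.083], [0.0, -0.055, -0.09], [0.0, -0.065, -0.097]], "rotation": [[-0.034, -0.002, 0.003], [-0.068, -0.002, 0.003], [-0.102, -0.002, 0.003], [-0.136, -0.003, 0.003], [-0.17, -0.003, 0.002], [-0.204, -0.003, 0.002], [-0.238, -0.003, 0.002], [-0.272, -0.003, 0.002], [-0.307, -0.003, 0.002], [-0.341, -0.003, 0.002]], "gripper": [1, 1, 1, 1, 1, 1, 1, 1, 1, 1]}
{"translation": [[0.0, -0.075, -0.103], [0.0, -0.086, -0.108], [0.0, -0.096, -0.112], [0.001, -0.108, -0.115], [0.001, -0.119, -0.117], [0.001, -0.13, -0.118], [0.001, -0.142, -0.118], [0.001, -0.153, -0.117], [0.001, -0.164, -0.115], [0.001, -0.175, -0.112]], "rotation": [[-0.375, -0.003, 0.002], [-0.409, -0.003, 0.002], [-0.443, -0.003, 0.002], [-0.477, -0.003, 0.002], [-0.511, -0.003, 0.002], [-0.545, -0.003, 0.002], [-0.579, -0.003, 0.002], [-0.613, -0.003, 0.002], [-0.647, -0.003, 0.002], [-0.681, -0.003, 0.002]], "gripper": [1, 1, 1, 1, 1, 1, 1, 1, 1, 1]}
```

Emit:
{"api": "play_rows", "payload": {
  "translation": [
    [0.0,-0.003,-0.012],
    [0.0,-0.006,-0.024],
    [0.0,-0.011,-0.035],
    [0.0,-0.016,-0.046],
    [0.0,-0.023,-0.056],
    [0.0,-0.03,-0.066],
    [0.0,-0.038,-0.075],
    [0.0,-0.046,-0.083],
    [0.0,-0.055,-0.09],
    [0.0,-0.065,-0.097]
  ],
  "rotation": [
    [-0.034,0,0],
    [-0.068,0,0],
    [-0.102,0,0],
    [-0.136,0,0],
    [-0.17,0,0],
    [-0.204,0,0],
    [-0.238,0,0],
    [-0.272,0,0],
    [-0.307,0,0],
    [-0.341,0,0]
  ],
  "gripper": [1,1,1,1,1,1,1,1,1,1]
}}

```text
time_s: 18.1
eef_pos: [617.4, 102.8, 195.1]
ee_rot: [0.172, 0.983, -0.063, -0.012]
force: [-8.2, -7.3, 3.1]
grip_width: 0.099
grip_force: 34.0
```

Run:
```python
from h import *
s=ctrl.sense(); print(Ci(s['eef_pos']),Ci(leaf(.809)[0]),s['joints'])
off=np.array([.7,-.2,1.4])
p,r=leaf(.809); s2=dict(s); s2['eef_pos']=p+off; q=r.as_quat(); s2['ee_rot']=[q[3],*q[:3]]
rows([(leaf(t)[0]+off,leaf(t)[1],1,1) for t in np.linspace(.89,1.62,10)],s2)
```

```text
[-46.20747816  75.23112024 195.05898327] [-45.          76.69749668 193.05799955] [ 0.12640741  0.63963834  1.0724251  -0.33501043  1.52511901  1.85716241]
{"translation": [[0.0, -0.008, -0.009], [0.0, -0.016, -0.017], [0.0, -0.025, -0.024], [0.0, -0.034, -0.031], [0.0, -0.044, -0.037], [0.0, -0.055, -0.041], [0.0, -0.066, -0.045], [0.0, -0.077, -0.048], [0.0, -0.088, -0.05], [0.0, -0.099, -0.051]], "rotation": [[-0.034, -0.0, 0.0], [-0.068, 0.0, -0.0], [-0.102, -0.0, 0.0], [-0.136, 0.0, 0.0], [-0.17, 0.0, 0.0], [-0.204, 0.0, 0.0], [-0.238, 0.0, 0.0], [-0.272, -0.0, -0.0], [-0.307, 0.0, -0.0], [-0.341, -0.0, -0.0]], "gripper": [1, 1, 1, 1, 1, 1, 1, 1, 1, 1]}
```

Emit:
{"api": "play_rows", "payload": {
  "translation": [
    [0.0,-0.008,-0.009],
    [0.0,-0.016,-0.017],
    [0.0,-0.025,-0.024],
    [0.0,-0.034,-0.031],
    [0.0,-0.044,-0.037],
    [0.0,-0.055,-0.041],
    [0.0,-0.066,-0.045],
    [0.0,-0.077,-0.048],
    [0.0,-0.088,-0.05],
    [0.0,-0.099,-0.051]
  ],
  "rotation": [
    [-0.034,0,0],
    [-0.068,0,0],
    [-0.102,0,0],
    [-0.136,0,0],
    [-0.17,0,0],
    [-0.204,0,0],
    [-0.238,0,0],
    [-0.272,0,0],
    [-0.307,0,0],
    [-0.341,0,0]
  ],
  "gripper": [1,1,1,1,1,1,1,1,1,1]
}}

```text
time_s: 19.35
eef_pos: [630.7, 214.7, 211.6]
ee_rot: [0.335, 0.94, -0.061, -0.021]
force: [-10.6, -0.3, 10.2]
grip_width: 0.095
grip_force: 34.8
```

Run:
```python
from h import *
s=ctrl.sense(); print(Ci(s['eef_pos']),Ci(leaf(1.62)[0]),s['joints'],s['force'],s['grip_width'])
# grasp point
g=np.array(s['eef_pos'])-43*q2R(s['ee_rot']).apply([0,0,1]); g=Ci(g); v=g[1:]-[162,94]; print('theta',np.arctan2(v[1],-v[0])-np.arctan2(45,150), np.hypot(*v))
```

```text
[-47.31784725 187.84785996 211.60457802] [-45.         187.27163962 208.18038054] [ 0.38542653  0.93869168  0.61377329 -0.62166438  1.901346    1.97261179] [-10.55456894  -0.255366    10.20391935] 0.09467991728291096
theta 1.6172865707317112 159.96575012764754
```

Run:
```python
from h import *
s=ctrl.sense(); p=np.array(s['eef_pos']); Rt=q2R(s['ee_rot']); tz=Rt.apply([0,0,1])
b=p-85*tz; b2=b.copy(); b2[2]=310
rows([(p,Rt,.3,2),(b,Rt,.3,3),(b2,Rt,.3,2),(C(-45,-20,310),CR(),.3,3)],s)
t=(C(-45,-20,310)); p2,r2=leaf(0,-1)
s2=dict(s); s2['eef_pos']=t; q=CR().as_quat(); s2['ee_rot']=[q[3],*q[:3]]
rows([(t,CR(),.3,3),(p2+[0,0,40],r2,.3,4),(p2,r2,.3,3)],s2)
```

```text
{"translation": [[0.0, 0.0, 0.0], [0.0, 0.0, 0.0], [0.0, 0.0, -0.085], [0.0, 0.0, -0.085], [0.0, 0.0, -0.085], [0.0, 0.021, -0.11], [0.0, 0.021, -0.11], [0.002, 0.223, 0.055], [0.002, 0.223, 0.055], [0.002, 0.223, 0.055]], "rotation": [[0.0, 0.0, 0.0], [0.0, 0.0, 0.0], [0.0, 0.0, 0.0], [0.0, 0.0, 0.0], [0.0, 0.0, 0.0], [0.0, 0.0, 0.0], [0.0, 0.0, 0.0], [0.684, -0.001, -0.001], [0.684, -0.001, -0.001], [0.684, -0.001, -0.001]], "gripper": [0.3, 0.3, 0.3, 0.3, 0.3, 0.3, 0.3, 0.3, 0.3, 0.3]}
{"translation": [[0.0, 0.0, 0.0], [0.0, 0.0, 0.0], [0.0, 0.0, 0.0], [0.0, -0.008, 0.174], [0.0, -0.008, 0.174], [0.0, -0.008, 0.174], [0.0, -0.008, 0.174], [0.0, -0.008, 0.214], [0.0, -0.008, 0.214], [0.0, -0.008, 0.214]], "rotation": [[0.0, 0.0, 0.0], [0.0, 0.0, 0.0], [0.0, 0.0, 0.0], [0.0, 0.0, 0.0], [0.0, 0.0, 0.0], [0.0, 0.0, 0.0], [0.0, 0.0, 0.0], [0.0, 0.0, 0.0], [0.0, 0.0, 0.0], [0.0, 0.0, 0.0]], "gripper": [0.3, 0.3, 0.3, 0.3, 0.3, 0.3, 0.3, 0.3, 0.3, 0.3]}
```

Emit:
{"api": "play_rows", "payload": {
  "translation": [
    [0.0,0.0,0.0],
    [0.0,0.0,0.0],
    [0.0,0.0,-0.085],
    [0.0,0.0,-0.085],
    [0.0,0.0,-0.085],
    [0.0,0.021,-0.11],
    [0.0,0.021,-0.11]
  ],
  "rotation": [
    [0,0,0],
    [0,0,0],
    [0,0,0],
    [0,0,0],
    [0,0,0],
    [0,0,0],
    [0,0,0]
  ],
  "gripper": [0.3,0.3,0.3,0.3,0.3,0.3,0.3]
}}

```text
time_s: 20.23
eef_pos: [625.0, 255.0, 304.2]
ee_rot: [0.331, 0.942, -0.06, -0.014]
force: [-0.1, -0.2, -0.2]
grip_width: 0.353
grip_force: 0.0
```

Emit:
{"api": "play_rows", "payload": {
  "translation": [
    [0,0.202,0.165],
    [0,0.202,0.165],
    [0,0.202,0.165],
    [0,0.202,0.165],
    [0,0.202,0.165],
    [0,0.202,0.165],
    [0,0.202,0.165]
  ],
  "rotation": [
    [0.684,0,0],
    [0.684,0,0],
    [0.684,0,0],
    [0.684,0,0],
    [0.684,0,0],
    [0.684,0,0],
    [0.684,0,0]
  ],
  "gripper": [0.3,0.3,0.3,0.3,0.3,0.3,0.3]
}}

```text
time_s: 21.1
eef_pos: [594.2, -2.8, 299.5]
ee_rot: [-0.002, 0.998, -0.061, 0.005]
force: [-0.1, -0.3, -0.3]
grip_width: 0.347
grip_force: 0.0
```

```bash
sed -i 's/y=162-150\*c+45\*sn; z=94+150\*sn+45\*c/L=150 if side>0 else 130; y=162-L*c+45*sn; z=94+L*sn+45*c/' h.py
python3 - <<'E'
from h import *
s=ctrl.sense(); print(Ci(s['eef_pos']))
p2,r2=leaf(0,-1); print(Ci(p2))
rows([(p2+[0,0,40],r2,.3,5),(p2+[0,0,1],r2,.3,4)],s)
shot('scene','sc2')
E
```

```text
[-55.72652504 -32.48257159 299.47754473]
[-45. -32.  96.]
{"translation": [[0.009, 0.0, 0.164], [0.009, 0.0, 0.164], [0.009, 0.0, 0.164], [0.009, 0.0, 0.164], [0.009, 0.0, 0.164], [0.009, 0.0, 0.203], [0.009, 0.0, 0.203], [0.009, 0.0, 0.203], [0.009, 0.0, 0.203]], "rotation": [[-0.005, -0.01, 0.007], [-0.005, -0.01, 0.007], [-0.005, -0.01, 0.007], [-0.005, -0.01, 0.007], [-0.005, -0.01, 0.007], [-0.005, -0.01, 0.007], [-0.005, -0.01, 0.007], [-0.005, -0.01, 0.007], [-0.005, -0.01, 0.007]], "gripper": [0.3, 0.3, 0.3, 0.3, 0.3, 0.3, 0.3, 0.3, 0.3]}
```

Emit:
{"api": "play_rows", "payload": {
  "translation": [
    [0.009,0.0,0.164],
    [0.009,0.0,0.164],
    [0.009,0.0,0.164],
    [0.009,0.0,0.164],
    [0.009,0.0,0.203],
    [0.009,0.0,0.203],
    [0.009,0.0,0.203]
  ],
  "rotation": [
    [0,0,0],
    [0,0,0],
    [0,0,0],
    [0,0,0],
    [0,0,0],
    [0,0,0],
    [0,0,0]
  ],
  "gripper": [0.3,0.3,0.3,0.3,0.3,0.3,0.3]
}}

```text
time_s: 22.02
eef_pos: [605.5, -2.7, 97.8]
ee_rot: [-0.002, 0.998, -0.06, 0.005]
force: [-0.5, -0.7, 0.7]
grip_width: 0.352
grip_force: 0.0
```

Emit:
{"api": "play_rows", "payload": {
  "translation": [
    [0,0,0],
    [0,0,0],
    [0,0,0],
    [0,0,0]
  ],
  "rotation": [
    [0,0,0],
    [0,0,0],
    [0,0,0],
    [0,0,0]
  ],
  "gripper": [1,1,1,1]
}}

```text
time_s: 22.52
eef_pos: [605.0, -3.6, 97.1]
ee_rot: [-0.002, 0.998, -0.06, 0.005]
force: [-0.8, -3.0, 6.9]
grip_width: 0.101
grip_force: 34.2
```

Run:
```python
from h import *
s=ctrl.sense(); print(Ci(s['eef_pos']),s['force'])
off=np.array(s['eef_pos'])-leaf(0,-1)[0]; print(off)
L=lambda t:(leaf(t,-1)[0]+off,leaf(t,-1)[1],1,1)
rows([L(t) for t in np.linspace(.09,.81,9)]+[L(.81)],s)
p,r=leaf(.81,-1); s2=dict(s); s2['eef_pos']=p+off; q=r.as_quat(); s2['ee_rot']=[q[3],*q[:3]]
rows([L(t) for t in np.linspace(.9,1.62,9)]+[L(1.62)],s2)
```

```text
[-44.83844423 -31.90375057  97.05625881] [-0.80414741 -3.02922743  6.91884745]
[0.17255782 0.07475304 1.05625881]
{"translation": [[0.0, 0.003, -0.012], [0.0, 0.007, -0.023], [0.0, 0.012, -0.033], [0.0, 0.018, -0.044], [0.0, 0.024, -0.053], [0.0, 0.032, -0.062], [0.0, 0.04, -0.07], [0.0, 0.049, -0.077], [0.0, 0.058, -0.083], [0.0, 0.058, -0.083]], "rotation": [[0.034, -0.01, 0.008], [0.072, -0.01, 0.008], [0.11, -0.01, 0.009], [0.147, -0.009, 0.009], [0.185, -0.009, 0.009], [0.223, -0.009, 0.009], [0.261, -0.009, 0.009], [0.299, -0.009, 0.009], [0.336, -0.008, 0.01], [0.336, -0.008, 0.01]], "gripper": [1, 1, 1, 1, 1, 1, 1, 1, 1, 1]}
{"translation": [[-0.0, 0.008, -0.008], [0.0, 0.016, -0.016], [0.0, 0.025, -0.022], [0.0, 0.034, -0.028], [0.0, 0.044, -0.032], [0.0, 0.055, -0.036], [0.0, 0.065, -0.039], [0.0, 0.076, -0.04], [-0.0, 0.087, -0.041], [-0.0, 0.087, -0.041]], "rotation": [[0.038, -0.0, -0.0], [0.076, -0.0, -0.0], [0.113, 0.0, 0.0], [0.151, -0.0, -0.0], [0.189, -0.0, -0.0], [0.227, 0.0, -0.0], [0.265, 0.0, -0.0], [0.302, -0.0, -0.0], [0.34, -0.0, -0.0], [0.34, -0.0, -0.0]], "gripper": [1, 1, 1, 1, 1, 1, 1, 1, 1, 1]}
```

Emit:
{"api": "play_rows", "payload": {
  "translation": [
    [0.0,0.003,-0.012],
    [0.0,0.007,-0.023],
    [0.0,0.012,-0.033],
    [0.0,0.018,-0.044],
    [0.0,0.024,-0.053],
    [0.0,0.032,-0.062],
    [0.0,0.04,-0.07],
    [0.0,0.049,-0.077],
    [0.0,0.058,-0.083],
    [0.0,0.058,-0.083]
  ],
  "rotation": [
    [0.034,-0.01,0.008],
    [0.072,-0.01,0.008],
    [0.11,-0.01,0.009],
    [0.147,-0.009,0.009],
    [0.185,-0.009,0.009],
    [0.223,-0.009,0.009],
    [0.261,-0.009,0.009],
    [0.299,-0.009,0.009],
    [0.336,-0.008,0.01],
    [0.336,-0.008,0.01]
  ],
  "gripper": [1,1,1,1,1,1,1,1,1,1]
}}

```text
time_s: 23.78
eef_pos: [598.9, -61.2, 180.6]
ee_rot: [-0.17, 0.983, -0.064, 0.014]
force: [7.8, 2.0, 7.2]
grip_width: 0.104
grip_force: 34.7
```

Emit:
{"api": "play_rows", "payload": {
  "translation": [
    [0.0,0.008,-0.008],
    [0.0,0.016,-0.016],
    [0.0,0.025,-0.022],
    [0.0,0.034,-0.028],
    [0.0,0.044,-0.032],
    [0.0,0.055,-0.036],
    [0.0,0.065,-0.039],
    [0.0,0.076,-0.04],
    [0.0,0.087,-0.041],
    [0.0,0.087,-0.041]
  ],
  "rotation": [
    [0.038,0,0],
    [0.076,0,0],
    [0.113,0,0],
    [0.151,0,0],
    [0.189,0,0],
    [0.227,0,0],
    [0.265,0,0],
    [0.302,0,0],
    [0.34,0,0],
    [0.34,0,0]
  ],
  "gripper": [1,1,1,1,1,1,1,1,1,1]
}}

```text
time_s: 25.02
eef_pos: [587.4, -158.1, 190.8]
ee_rot: [-0.332, 0.941, -0.061, 0.027]
force: [12.9, -8.6, 13.0]
grip_width: 0.101
grip_force: 36.3
```

Run:
```python
from h import *
s=ctrl.sense(); print(Ci(s['eef_pos']),s['joints'],s['force'],s['grip_width'])
p=np.array(s['eef_pos']); Rt=q2R(s['ee_rot'])
g=Ci(p-43*Rt.apply([0,0,1])); v=np.array([-g[1],g[2]])-[162,94]; print('theta',np.arctan2(v[1],-v[0])-np.arctan2(45,130), np.hypot(*v))
tz=Rt.apply([0,0,1]); b=p-85*tz; b2=b.copy(); b2[2]=310
rows([(p,Rt,.3,2),(b,Rt,.3,3),(b2,Rt,.3,2)],s)
t=C(-95,-20,310); R3=CR(np.pi/2)
s2=dict(s); s2['eef_pos']=b2
rows([(C(-100,-60,310),CR(),.3,6)],s2)
q=CR().as_quat(); s2['eef_pos']=C(-100,-60,310);s2['ee_rot']=[q[3],*q[:3]]
rows([(C(-86.5,0,200),R3,.3,10)],s2)
```

```text
[ -42.56795589 -187.42217977  190.82174506] [-0.71322784  0.65747783  1.17247029  0.5626885   1.69837129  0.94873867] [12.88233752 -8.61249825 13.01580427] 0.10105536128094264
theta 1.6200435137693359 140.4384337470087
{"translation": [[0.0, 0.0, 0.0], [0.0, 0.0, 0.0], [-0.0, -0.0, -0.085], [-0.0, -0.0, -0.085], [-0.0, -0.0, -0.085], [0.0, -0.033, -0.126], [0.0, -0.033, -0.126]], "rotation": [[0.0, 0.0, 0.0], [0.0, 0.0, 0.0], [0.0, 0.0, 0.0], [0.0, 0.0, 0.0], [0.0, 0.0, 0.0], [0.0, 0.0, 0.0], [0.0, 0.0, 0.0]], "gripper": [0.3, 0.3, 0.3, 0.3, 0.3, 0.3, 0.3]}
{"translation": [[-0.057, -0.141, 0.113], [-0.057, -0.141, 0.113], [-0.057, -0.141, 0.113], [-0.057, -0.141, 0.113], [-0.057, -0.141, 0.113], [-0.057, -0.141, 0.113]], "rotation": [[-0.679, -0.011, -0.001], [-0.679, -0.011, -0.001], [-0.679, -0.011, -0.001], [-0.679, -0.011, -0.001], [-0.679, -0.011, -0.001], [-0.679, -0.011, -0.001]], "gripper": [0.3, 0.3, 0.3, 0.3, 0.3, 0.3]}
{"translation": [[0.014, -0.06, 0.11], [0.014, -0.06, 0.11], [0.014, -0.06, 0.11], [0.014, -0.06, 0.11], [0.014, -0.06, 0.11], [0.014, -0.06, 0.11], [0.014, -0.06, 0.11], [0.014, -0.06, 0.11], [0.014, -0.06, 0.11], [0.014, -0.06, 0.11]], "rotation": [[0.0, 0.0, -1.571], [0.0, 0.0, -1.571], [0.0, 0.0, -1.571], [0.0, 0.0, -1.571], [0.0, 0.0, -1.571], [0.0, 0.0, -1.571], [0.0, 0.0, -1.571], [0.0, 0.0, -1.571], [0.0, 0.0, -1.571], [0.0, 0.0, -1.571]], "gripper": [0.3, 0.3, 0.3, 0.3, 0.3, 0.3, 0.3, 0.3, 0.3, 0.3]}
```

Emit:
{"api": "play_rows", "payload": {
  "translation": [
    [0.0,0.0,0.0],
    [0.0,0.0,0.0],
    [0.0,0.0,-0.085],
    [0.0,0.0,-0.085],
    [0.0,0.0,-0.085],
    [0.0,-0.033,-0.126],
    [0.0,-0.033,-0.126]
  ],
  "rotation": [
    [0,0,0],
    [0,0,0],
    [0,0,0],
    [0,0,0],
    [0,0,0],
    [0,0,0],
    [0,0,0]
  ],
  "gripper": [0.3,0.3,0.3,0.3,0.3,0.3,0.3]
}}

```text
time_s: 25.9
eef_pos: [578.3, -208.3, 308.3]
ee_rot: [-0.332, 0.941, -0.06, 0.022]
force: [0.2, -0.3, -0.6]
grip_width: 0.349
grip_force: 0.0
```

Emit:
{"api": "play_rows", "payload": {
  "translation": [
    [-0.057,-0.141,0.113],
    [-0.057,-0.141,0.113],
    [-0.057,-0.141,0.113],
    [-0.057,-0.141,0.113],
    [-0.057,-0.141,0.113],
    [-0.057,-0.141,0.113]
  ],
  "rotation": [
    [-0.679,-0.011,-0.001],
    [-0.679,-0.011,-0.001],
    [-0.679,-0.011,-0.001],
    [-0.679,-0.011,-0.001],
    [-0.679,-0.011,-0.001],
    [-0.679,-0.011,-0.001]
  ],
  "gripper": [0.3,0.3,0.3,0.3,0.3,0.3]
}}

```text
time_s: 26.65
eef_pos: [544.2, -22.8, 305.8]
ee_rot: [-0.002, 0.998, -0.062, -0.007]
force: [-0.2, -0.3, 0.7]
grip_width: 0.352
grip_force: 0.0
```

Emit:
{"api": "play_rows", "payload": {
  "translation": [
    [0.014,-0.06,0.11],
    [0.014,-0.06,0.11],
    [0.014,-0.06,0.11],
    [0.014,-0.06,0.11],
    [0.014,-0.06,0.11],
    [0.014,-0.06,0.11],
    [0.014,-0.06,0.11],
    [0.014,-0.06,0.11],
    [0.014,-0.06,0.11],
    [0.014,-0.06,0.11]
  ],
  "rotation": [
    [0,0,-1.571],
    [0,0,-1.571],
    [0,0,-1.571],
    [0,0,-1.571],
    [0,0,-1.571],
    [0,0,-1.571],
    [0,0,-1.571],
    [0,0,-1.571],
    [0,0,-1.571],
    [0,0,-1.571]
  ],
  "gripper": [0.3,0.3,0.3,0.3,0.3,0.3,0.3,0.3,0.3,0.3]
}}

```text
time_s: 27.9
eef_pos: [564.4, 34.3, 196.2]
ee_rot: [-0.006, 0.751, 0.661, -0.004]
force: [-0.2, 0.1, -0.4]
grip_width: 0.349
grip_force: 0.0
```

```bash
cat >> h.py <<'E'
def flap(th,back=43): return C(-86.5-112*np.sin(th),0,12+112*np.cos(th)-back), CR(np.pi/2)
E
python3 - <<'E'
from h import *
s=ctrl.sense(); print(Ci(s['eef_pos']),s['joints'],s['force'])
p,r=flap(0); rows([(p+[0,0,2],r,.3,5)],s); print(Ci(p))
s2=dict(s); s2['eef_pos']=p; q=r.as_quat(); s2['ee_rot']=[q[3],*q[:3]]
rows([(*flap(t),1,1) for t in np.linspace(.12,1.17,10)],s2)
E
```

```text
[-90.04447778   0.41791651 196.19938528] [-0.14785574  0.41772742  1.37566367  0.00261831  1.36242799 -0.02069605] [-0.20094672  0.0731926  -0.40573254]
{"translation": [[-0.001, 0.005, 0.113], [-0.001, 0.005, 0.113], [-0.001, 0.005, 0.113], [-0.001, 0.005, 0.113], [-0.001, 0.005, 0.113]], "rotation": [[-0.014, -0.003, 0.001], [-0.014, -0.003, 0.001], [-0.014, -0.003, 0.001], [-0.014, -0.003, 0.001], [-0.014, -0.003, 0.001]], "gripper": [0.3, 0.3, 0.3, 0.3, 0.3]}
[-8.650000e+01  1.853184e-15  8.100000e+01]
{"translation": [[-0.0, -0.013, 0.001], [-0.0, -0.026, 0.003], [-0.0, -0.039, 0.007], [-0.0, -0.051, 0.012], [-0.0, -0.062, 0.019], [-0.0, -0.072, 0.027], [-0.0, -0.082, 0.036], [-0.0, -0.09, 0.046], [-0.0, -0.097, 0.057], [-0.0, -0.103, 0.068]], "rotation": [[0.0, 0.0, 0.0], [0.0, 0.0, 0.0], [0.0, 0.0, 0.0], [0.0, 0.0, 0.0], [0.0, 0.0, 0.0], [0.0, 0.0, 0.0], [0.0, 0.0, 0.0], [0.0, 0.0, 0.0], [0.0, 0.0, 0.0], [0.0, 0.0, 0.0]], "gripper": [1, 1, 1, 1, 1, 1, 1, 1, 1, 1]}
```

Emit:
{"api": "play_rows", "payload": {
  "translation": [
    [0,0.005,0.113],
    [0,0.005,0.113],
    [0,0.005,0.113],
    [0,0.005,0.113]
  ],
  "rotation": [
    [-0.014,-0.003,0],
    [-0.014,-0.003,0],
    [-0.014,-0.003,0],
    [-0.014,-0.003,0]
  ],
  "gripper": [0.3,0.3,0.3,0.3]
}}

```text
time_s: 28.4
eef_pos: [569.2, 34.9, 86.0]
ee_rot: [0.002, 0.75, 0.661, 0.001]
force: [0.5, 0.7, 0.8]
grip_width: 0.347
grip_force: 0.0
```

Emit:
{"api": "play_rows", "payload": {
  "translation": [
    [0,0,0],
    [0,0,0],
    [0,0,0],
    [0,0,0]
  ],
  "rotation": [
    [0,0,0],
    [0,0,0],
    [0,0,0],
    [0,0,0]
  ],
  "gripper": [1,1,1,1]
}}

```text
time_s: 28.9
eef_pos: [566.6, 35.5, 86.2]
ee_rot: [0.0, 0.749, 0.662, -0.001]
force: [-13.5, -0.4, 11.9]
grip_width: 0.098
grip_force: 34.5
```

Run:
```python
from h import *
s=ctrl.sense(); print(Ci(s['eef_pos']),s['force'],s['grip_width'])
```

```text
[-87.92810781   1.94857857  86.22087314] [-13.54314154  -0.35361426  11.85879976] 0.09752562453119505
```

Gripped; lower the flap.

Emit:
{"api": "play_rows", "payload": {
  "translation": [
    [0,-0.013,0.001],
    [0,-0.026,0.003],
    [0,-0.039,0.007],
    [0,-0.051,0.012],
    [0,-0.062,0.019],
    [0,-0.072,0.027],
    [0,-0.082,0.036],
    [0,-0.09,0.046],
    [0,-0.097,0.057],
    [0,-0.103,0.068]
  ],
  "rotation": [
    [0,0,0],
    [0,0,0],
    [0,0,0],
    [0,0,0],
    [0,0,0],
    [0,0,0],
    [0,0,0],
    [0,0,0],
    [0,0,0],
    [0,0,0]
  ],
  "gripper": [1,1,1,1,1,1,1,1,1,1]
}}

```text
time_s: 30.15
eef_pos: [465.6, 46.4, 17.2]
ee_rot: [0.002, 0.749, 0.662, -0.001]
force: [-5.7, -14.4, 4.9]
grip_width: 0.099
grip_force: 38.2
```

Run:
```python
from h import *
s=ctrl.sense(); p=Ci(s['eef_pos']); print(p,Ci(flap(1.17)[0]),s['force'],s['grip_width'])
print('th',np.arctan2(-86.5-p[0],p[2]+43-12))
```

```text
[-189.51678864   -0.19898569   17.19472961] [-1.89624067e+02 -2.58872742e-15  1.26969886e+01] [ -5.66868411 -14.40981467   4.87868068] 0.09943312665087341
th 1.1332112317962906
```

Run:
```python
from h import *
s=ctrl.sense(); p=np.array(s['eef_pos']); Rt=q2R(s['ee_rot'])
rows([(p,Rt,.2,2),(p+[0,0,120],Rt,.2,2),(p+[0,0,230],Rt,.2,2)],s)
s2=dict(s); s2['eef_pos']=p+[0,0,230]
rows([([440,-320,300],down(0),-1,10)],s2)
```

```text
{"translation": [[0.0, 0.0, 0.0], [0.0, 0.0, 0.0], [-0.0, 0.0, -0.12], [-0.0, 0.0, -0.12], [-0.001, 0.0, -0.23], [-0.001, 0.0, -0.23]], "rotation": [[0.0, 0.0, 0.0], [0.0, 0.0, 0.0], [0.0, 0.0, 0.0], [0.0, 0.0, 0.0], [0.0, 0.0, 0.0], [0.0, 0.0, 0.0]], "gripper": [0.2, 0.2, 0.2, 0.2, 0.2, 0.2]}
{"translation": [[-0.367, 0.02, -0.051], [-0.367, 0.02, -0.051], [-0.367, 0.02, -0.051], [-0.367, 0.02, -0.051], [-0.367, 0.02, -0.051], [-0.367, 0.02, -0.051], [-0.367, 0.02, -0.051], [-0.367, 0.02, -0.051], [-0.367, 0.02, -0.051], [-0.367, 0.02, -0.051]], "rotation": [[0.005, 0.002, 1.448], [0.005, 0.002, 1.448], [0.005, 0.002, 1.448], [0.005, 0.002, 1.448], [0.005, 0.002, 1.448], [0.005, 0.002, 1.448], [0.005, 0.002, 1.448], [0.005, 0.002, 1.448], [0.005, 0.002, 1.448], [0.005, 0.002, 1.448]], "gripper": [-1, -1, -1, -1, -1, -1, -1, -1, -1, -1]}
```

Emit:
{"api": "play_rows", "payload": {
  "translation": [
    [0,0,0],
    [0,0,0],
    [0,0,-0.12],
    [0,0,-0.12],
    [0,0,-0.23],
    [0,0,-0.23]
  ],
  "rotation": [
    [0,0,0],
    [0,0,0],
    [0,0,0],
    [0,0,0],
    [0,0,0],
    [0,0,0]
  ],
  "gripper": [0.2,0.2,0.2,0.2,0.2,0.2]
}}

```text
time_s: 30.9
eef_pos: [466.0, 48.7, 249.5]
ee_rot: [0.002, 0.75, 0.662, 0.002]
force: [0.8, -0.2, 0.0]
grip_width: 0.403
grip_force: 0.0
```

Emit:
{"api": "play_rows", "payload": {
  "translation": [
    [-0.367,0.02,-0.051],
    [-0.367,0.02,-0.051],
    [-0.367,0.02,-0.051],
    [-0.367,0.02,-0.051],
    [-0.367,0.02,-0.051],
    [-0.367,0.02,-0.051],
    [-0.367,0.02,-0.051],
    [-0.367,0.02,-0.051],
    [-0.367,0.02,-0.051],
    [-0.367,0.02,-0.051]
  ],
  "rotation": [
    [0.005,0,1.448],
    [0.005,0,1.448],
    [0.005,0,1.448],
    [0.005,0,1.448],
    [0.005,0,1.448],
    [0.005,0,1.448],
    [0.005,0,1.448],
    [0.005,0,1.448],
    [0.005,0,1.448],
    [0.005,0,1.448]
  ],
  "gripper": [-1,-1,-1,-1,-1,-1,-1,-1,-1,-1]
}}

```text
time_s: 32.15
eef_pos: [440.0, -318.0, 297.7]
ee_rot: [-0.001, 1.0, 0.001, -0.001]
force: [0.2, 0.3, -0.6]
grip_width: 0.997
grip_force: 0.0
```

Emit:
{"api": "play_rows", "payload": {
  "translation": [
    [0,0,0],
    [0,0,0]
  ],
  "rotation": [
    [0,0,0],
    [0,0,0]
  ],
  "gripper": [-1,-1]
}}

```text
time_s: 32.4
eef_pos: [439.9, -318.0, 297.3]
ee_rot: [-0.001, 1.0, -0.0, -0.001]
force: [-0.3, -0.3, -0.1]
grip_width: 1.002
grip_force: 0.0
```

Run:
```python
from h import *
c=shot('wrist','w8'); print(c['s']['eef_pos'],c['s']['ee_rot'])
a=cv2.imread('pics/w8.png'); cv2.imwrite('pics/w8b.png',cv2.resize(a,(800,600),interpolation=cv2.INTER_CUBIC))
```

```text
[ 439.90135904 -318.04160581  297.32527841] [-1.07842585e-03  9.99998977e-01 -3.49291193e-04 -8.72867048e-04]
```

View pics/w8b.png

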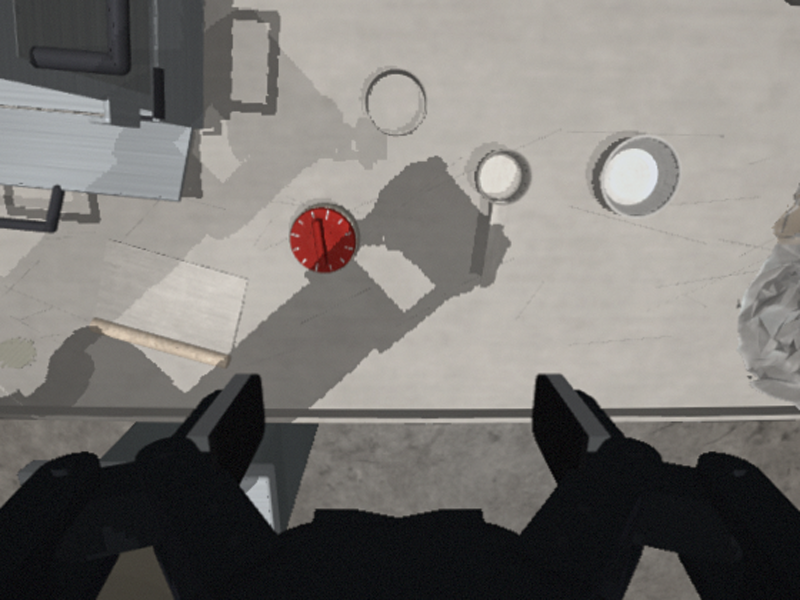

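Run:
```python
from h import *
c=load('w8'); p=lambda u,v,z: np.round(pix2w(c,u*.7,v*.7,z),1)
print('timer body',p(323,238,24),'grip',p(317,220,50),p(327,266,50), p(323,240,36))
print('cutter',p(395,101,23), [p(*q,23)for q in((365,101),(426,101),(395,69),(395,135))])
for z in(27,31): print('bowl',p(502,176,z),[p(*q,z)for q in((473,176),(531,176),(502,148),(502,203))])
print('handle',p(487,205,27),p(480,272,27),p(472,272,27),p(489,272,27))
a=cv2.imread('pics/w8.png'); f=lambda y0,x0:cv2.resize(a[y0:y0+100,x0:x0+100],(400,400),interpolation=cv2.INTER_CUBIC)
cv2.imwrite('pics/z.png',np.hstack([f(110,290),f(120,180)]))
```

```text
timer body [ 443.6 -243.8   24. ] grip [ 464.  -243.4   50. ] [ 421.4 -250.7   50. ] [ 443.5 -245.7   36. ]
cutter [ 567.8 -314.    23. ] [array([ 567.8, -286.9,   23. ]), array([ 567.8, -342. ,   23. ]), array([ 594.5, -314.1,   23. ]), array([ 538.5, -314. ,   23. ])]
bowl [ 502.1 -413.6   27. ] [array([ 502. , -386.5,   27. ]), array([ 502.3, -440.8,   27. ]), array([ 527.1, -412.2,   27. ]), array([ 477.3, -415.1,   27. ])]
bowl [ 502.2 -412.7   31. ] [array([ 502.1, -385.9,   31. ]), array([ 502.3, -439.6,   31. ]), array([ 527. , -411.3,   31. ]), array([ 477.7, -414.2,   31. ])]
handle [ 475.4 -401.    27. ] [ 410.4 -397.4   27. ] [ 410.4 -389.5   27. ] [ 410.4 -406.3   27. ]
```

View pics/z.png

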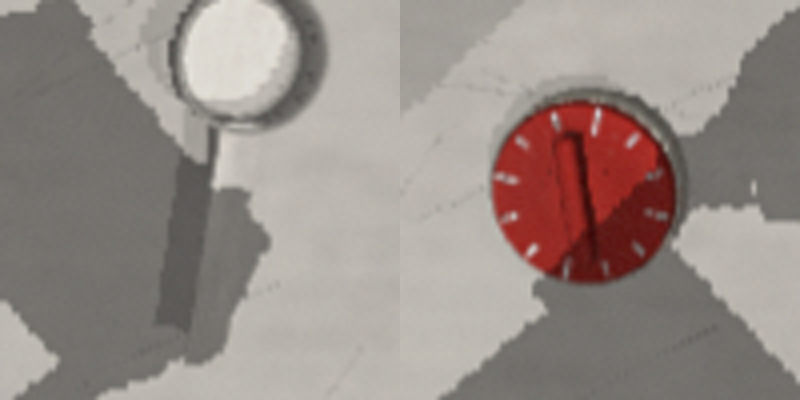

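Run:
```python
from h import *
s=ctrl.sense(); rows([([502,-412.8,60],down(-.1),-1,5),([502,-412.8,-23],down(-.1),-1,4)],s)
```

```text
{"translation": [[0.063, 0.095, 0.237], [0.063, 0.095, 0.237], [0.063, 0.095, 0.237], [0.063, 0.095, 0.237], [0.063, 0.095, 0.237], [0.063, 0.095, 0.32], [0.063, 0.095, 0.32], [0.063, 0.095, 0.32], [0.063, 0.095, 0.32]], "rotation": [[-0.002, 0.002, 0.099], [-0.002, 0.002, 0.099], [-0.002, 0.002, 0.099], [-0.002, 0.002, 0.099], [-0.002, 0.002, 0.099], [-0.002, 0.002, 0.099], [-0.002, 0.002, 0.099], [-0.002, 0.002, 0.099], [-0.002, 0.002, 0.099]], "gripper": [-1, -1, -1, -1, -1, -1, -1, -1, -1]}
```

Emit:
{"api": "play_rows", "payload": {
  "translation": [
    [0.063,0.095,0.237],
    [0.063,0.095,0.237],
    [0.063,0.095,0.237],
    [0.063,0.095,0.237],
    [0.063,0.095,0.237],
    [0.063,0.095,0.28],
    [0.063,0.095,0.31],
    [0.063,0.095,0.32],
    [0.063,0.095,0.32]
  ],
  "rotation": [
    [-0.002,0.002,0.1],
    [-0.002,0.002,0.1],
    [-0.002,0.002,0.1],
    [-0.002,0.002,0.1],
    [-0.002,0.002,0.1],
    [-0.002,0.002,0.1],
    [-0.002,0.002,0.1],
    [-0.002,0.002,0.1],
    [-0.002,0.002,0.1]
  ],
  "gripper": [-1,-1,-1,-1,-1,-1,-1,-1,-1]
}}

```text
time_s: 33.58
eef_pos: [502.6, -412.9, -21.6]
ee_rot: [0.001, 0.999, -0.051, 0.001]
force: [-0.3, -1.1, 0.1]
grip_width: 0.997
grip_force: 0.0
```

Emit:
{"api": "play_rows", "payload": {
  "translation": [
    [0,0,0],
    [0,0,0],
    [0,0,0],
    [0,0,0],
    [0,0,0],
    [0,0,0]
  ],
  "rotation": [
    [0,0,0],
    [0,0,0],
    [0,0,0],
    [0,0,0],
    [0,0,0],
    [0,0,0]
  ],
  "gripper": [0,0.1,0.2,0.3,0.3,0.3],
  "force": 40
}}

```text
time_s: 34.33
eef_pos: [502.6, -413.0, -21.4]
ee_rot: [0.001, 0.999, -0.051, 0.001]
force: [-0.9, 1.7, 7.4]
grip_width: 0.563
grip_force: 40.7
```

```bash
cat >> h.py <<'E'
def chain(segs,s=None):
    "segs: list of lists of waypoints; each printed as own call based on previous final"
    s=dict(s or ctrl.sense())
    for w in segs:
        rows(w,s); q=w[-1][1].as_quat(); s['eef_pos']=w[-1][0]; s['ee_rot']=[q[3],*q[:3]]
E
python3 - <<'E'
from h import *
s=ctrl.sense(); p=np.array(s['eef_pos'])
chain([[(p+[0,0,150],down(-.1),.6,4),(C(-215,-110,130),CR(),.6,6)],[(C(-215,-110,130),CR(),.6,2),(C(40,-90,130),CR(),.6,5)],[(C(40,-90,20),CR(),.6,3),(C(40,-90,-8),CR(),.6,3)]],s)
E
```

```text
{"translation": [[0.0, 0.0, -0.15], [0.0, 0.0, -0.15], [0.0, 0.0, -0.15], [0.0, 0.0, -0.15], [-0.112, -0.344, -0.152], [-0.112, -0.344, -0.152], [-0.112, -0.344, -0.152], [-0.112, -0.344, -0.152], [-0.112, -0.344, -0.152], [-0.112, -0.344, -0.152]], "rotation": [[0.001, -0.002, -0.002], [0.001, -0.002, -0.002], [0.001, -0.002, -0.002], [0.001, -0.002, -0.002], [0.001, -0.002, 0.027], [0.001, -0.002, 0.027], [0.001, -0.002, 0.027], [0.001, -0.002, 0.027], [0.001, -0.002, 0.027], [0.001, -0.002, 0.027]], "gripper": [0.6, 0.6, 0.6, 0.6, 0.6, 0.6, 0.6, 0.6, 0.6, 0.6]}
{"translation": [[0.0, 0.0, 0.0], [0.0, 0.0, 0.0], [0.255, -0.02, -0.0], [0.255, -0.02, -0.0], [0.255, -0.02, -0.0], [0.255, -0.02, -0.0], [0.255, -0.02, -0.0]], "rotation": [[0.0, 0.0, 0.0], [0.0, 0.0, 0.0], [0.0, 0.0, 0.0], [0.0, 0.0, 0.0], [0.0, 0.0, 0.0], [0.0, 0.0, 0.0], [0.0, 0.0, 0.0]], "gripper": [0.6, 0.6, 0.6, 0.6, 0.6, 0.6, 0.6]}
{"translation": [[-0.0, -0.0, 0.11], [-0.0, -0.0, 0.11], [-0.0, -0.0, 0.11], [-0.0, -0.0, 0.138], [-0.0, -0.0, 0.138], [-0.0, -0.0, 0.138]], "rotation": [[0.0, 0.0, 0.0], [0.0, 0.0, 0.0], [0.0, 0.0, 0.0], [0.0, 0.0, 0.0], [0.0, 0.0, 0.0], [0.0, 0.0, 0.0]], "gripper": [0.6, 0.6, 0.6, 0.6, 0.6, 0.6]}
```

Emit:
{"api": "play_rows", "payload": {
  "translation": [
    [0,0,-0.02],
    [0,0,-0.06],
    [0,0,-0.11],
    [0,0,-0.15],
    [-0.02,-0.06,-0.15],
    [-0.04,-0.12,-0.15],
    [-0.06,-0.18,-0.15],
    [-0.08,-0.24,-0.15],
    [-0.1,-0.3,-0.15],
    [-0.112,-0.344,-0.15]
  ],
  "rotation": [
    [0,0,0],
    [0,0,0],
    [0,0,0],
    [0,0,0],
    [0,0,0.01],
    [0,0,0.02],
    [0,0,0.027],
    [0,0,0.027],
    [0,0,0.027],
    [0,0,0.027]
  ],
  "gripper": [0.6,0.6,0.6,0.6,0.6,0.6,0.6,0.6,0.6,0.6],
  "force": 60
}}

```text
time_s: 35.58
eef_pos: [425.0, -57.0, 128.3]
ee_rot: [0.0, 0.998, -0.064, 0.001]
force: [0.3, -0.7, -0.5]
grip_width: 0.557
grip_force: 61.8
```

Emit:
{"api": "play_rows", "payload": {
  "translation": [
    [0,0,0],
    [0.04,0,0],
    [0.09,-0.01,0],
    [0.14,-0.01,0],
    [0.19,-0.02,0],
    [0.23,-0.02,0],
    [0.255,-0.02,0],
    [0.255,-0.02,0]
  ],
  "rotation": [
    [0,0,0],
    [0,0,0],
    [0,0,0],
    [0,0,0],
    [0,0,0],
    [0,0,0],
    [0,0,0],
    [0,0,0]
  ],
  "gripper": [0.6,0.6,0.6,0.6,0.6,0.6,0.6,0.6]
}}

```text
time_s: 36.58
eef_pos: [681.9, -73.1, 126.8]
ee_rot: [0.0, 0.998, -0.065, 0.0]
force: [-1.2, 0.4, -0.4]
grip_width: 0.557
grip_force: 62.6
```

Run:
```python
from h import *
s=ctrl.sense(); print(Ci(s['eef_pos']),s['grip_width'],s['grip_force'],s['force'])
c=shot('wrist','w9')
chain([[(C(40,-90,30),CR(),.6,4),(C(40,-90,-8),CR(),.6,4)]],s)
```

```text
[ 40.30287692 -91.00032514 126.82683593] 0.5567012318263014 62.60437411847306 [-1.24964312  0.37715496 -0.38928743]
{"translation": [[-0.0, -0.001, 0.097], [-0.0, -0.001, 0.097], [-0.0, -0.001, 0.097], [-0.0, -0.001, 0.097], [-0.0, -0.001, 0.135], [-0.0, -0.001, 0.135], [-0.0, -0.001, 0.135], [-0.0, -0.001, 0.135]], "rotation": [[0.0, -0.001, -0.001], [0.0, -0.001, -0.001], [0.0, -0.001, -0.001], [0.0, -0.001, -0.001], [0.0, -0.001, -0.001], [0.0, -0.001, -0.001], [0.0, -0.001, -0.001], [0.0, -0.001, -0.001]], "gripper": [0.6, 0.6, 0.6, 0.6, 0.6, 0.6, 0.6, 0.6]}
```

Emit:
{"api": "play_rows", "payload": {
  "translation": [
    [0,0,0.04],
    [0,0,0.08],
    [0,0,0.1],
    [0,0,0.115],
    [0,0,0.125],
    [0,0,0.13],
    [0,0,0.134],
    [0,0,0.134]
  ],
  "rotation": [
    [0,0,0],
    [0,0,0],
    [0,0,0],
    [0,0,0],
    [0,0,0],
    [0,0,0],
    [0,0,0],
    [0,0,0]
  ],
  "gripper": [0.6,0.6,0.6,0.6,0.6,0.6,0.6,0.6]
}}

```text
time_s: 37.62
eef_pos: [681.2, -71.8, -6.9]
ee_rot: [-0.0, 0.998, -0.064, 0.0]
force: [0.2, -0.1, -1.0]
grip_width: 0.557
grip_force: 62.6
```

Emit:
{"api": "play_rows", "payload": {
  "translation": [
    [0,0,0],
    [0,0,0],
    [0,0,0],
    [0,0,-0.02],
    [0,0,-0.07],
    [0,0,-0.13],
    [0,0,-0.16],
    [0,0,-0.16]
  ],
  "rotation": [
    [0,0,0],
    [0,0,0],
    [0,0,0],
    [0,0,0],
    [0,0,0],
    [0,0,0],
    [0,0,0],
    [0,0,0]
  ],
  "gripper": [-0.4,-0.5,-0.5,-0.5,-0.5,-0.5,-0.5,-0.5]
}}

```text
time_s: 38.62
eef_pos: [682.2, -72.4, 157.4]
ee_rot: [0.001, 0.998, -0.064, 0.003]
force: [-0.4, -0.2, -0.1]
grip_width: 0.747
grip_force: 0.0
```

Run:
```python
from h import *
s=ctrl.sense(); print(Ci(s['eef_pos']))
shot('wrist','w10')
chain([[(C(-215,-110,150),CR(),-1,8)],[([440,-318,297],down(0),-1,9)]],s)
```

```text
[ 40.46246969 -90.24699412 157.36306827]
{"translation": [[-0.256, 0.02, 0.006], [-0.256, 0.02, 0.006], [-0.256, 0.02, 0.006], [-0.256, 0.02, 0.006], [-0.256, 0.02, 0.006], [-0.256, 0.02, 0.006], [-0.256, 0.02, 0.006], [-0.256, 0.02, 0.006]], "rotation": [[0.001, -0.007, -0.0], [0.001, -0.007, -0.0], [0.001, -0.007, -0.0], [0.001, -0.007, -0.0], [0.001, -0.007, -0.0], [0.001, -0.007, -0.0], [0.001, -0.007, -0.0], [0.001, -0.007, -0.0]], "gripper": [-1, -1, -1, -1, -1, -1, -1, -1]}
{"translation": [[0.047, 0.255, -0.147], [0.047, 0.255, -0.147], [0.047, 0.255, -0.147], [0.047, 0.255, -0.147], [0.047, 0.255, -0.147], [0.047, 0.255, -0.147], [0.047, 0.255, -0.147], [0.047, 0.255, -0.147], [0.047, 0.255, -0.147]], "rotation": [[0.0, 0.0, -0.128], [0.0, 0.0, -0.128], [0.0, 0.0, -0.128], [0.0, 0.0, -0.128], [0.0, 0.0, -0.128], [0.0, 0.0, -0.128], [0.0, 0.0, -0.128], [0.0, 0.0, -0.128], [0.0, 0.0, -0.128]], "gripper": [-1, -1, -1, -1, -1, -1, -1, -1, -1]}
```

Emit:
{"api": "play_rows", "payload": {
  "translation": [
    [-0.06,0.005,0],
    [-0.12,0.01,0],
    [-0.18,0.02,0],
    [-0.256,0.02,0],
    [-0.256,0.02,0],
    [-0.256,0.02,0]
  ],
  "rotation": [
    [0,0,0],
    [0,0,0],
    [0,0,0],
    [0,0,0],
    [0,0,0],
    [0,0,0]
  ],
  "gripper": [-0.5,-0.5,-0.5,-0.5,-1,-1]
}}

```text
time_s: 39.42
eef_pos: [424.6, -58.9, 153.0]
ee_rot: [-0.0, 0.998, -0.065, 0.0]
force: [0.2, 0.6, 0.6]
grip_width: 1.002
grip_force: 0.0
```

Emit:
{"api": "play_rows", "payload": {
  "translation": [
    [0.047,0.255,-0.147],
    [0.047,0.255,-0.147],
    [0.047,0.255,-0.147],
    [0.047,0.255,-0.147],
    [0.047,0.255,-0.147],
    [0.047,0.255,-0.147],
    [0.047,0.255,-0.147],
    [0.047,0.255,-0.147]
  ],
  "rotation": [
    [0,0,-0.128],
    [0,0,-0.128],
    [0,0,-0.128],
    [0,0,-0.128],
    [0,0,-0.128],
    [0,0,-0.128],
    [0,0,-0.128],
    [0,0,-0.128]
  ],
  "gripper": [-1,-1,-1,-1,-1,-1,-1,-1]
}}

```text
time_s: 40.42
eef_pos: [438.9, -316.9, 299.4]
ee_rot: [-0.001, 1.0, 0.0, -0.0]
force: [0.4, 0.5, 0.0]
grip_width: 0.998
grip_force: 0.0
```

```bash
cat > chk.py <<'E'
from h import *
import sys
fn=sys.argv[1]; c=shot('wrist',fn); c0=load('w8'); a=cv2.imread('pics/w8.png'); b=cv2.imread('pics/'+fn+'.png')
print(c['s']['eef_pos'])
for n,P,h in (('cutter',[567,-314,12],28),('timer',[443,-245,30],32)):
    u,v=np.round(w2pix(c0,P)[0]).astype(int); t=a[max(v-h,0):v+h,u-h:u+h]
    m=cv2.matchTemplate(b,t,cv2.TM_CCOEFF_NORMED); _,sc,_,l=cv2.minMaxLoc(m)
    q=np.array(l)+[h,min(h,v)]; print(n,sc,(pix2w(c,*q,P[2])-pix2w(c0,u,v,P[2]))[:2])
E
python3 chk.py w11
python3 - <<'E'
from h import *
s=ctrl.sense(); rows([([567,-314,60],down(PSI),-1,6),([567,-314,-23],down(PSI),-1,4)],s)
E
```

```text
[ 438.85071075 -316.91506001  299.35430229]
cutter 0.9569867849349976 [-0.44398787 -0.34847135]
timer 0.9850234389305115 [ 0.24922165 -0.28981342]
{"translation": [[0.128, -0.003, 0.24], [0.128, -0.003, 0.24], [0.128, -0.003, 0.24], [0.128, -0.003, 0.24], [0.128, -0.003, 0.24], [0.128, -0.003, 0.24], [0.128, -0.003, 0.322], [0.128, -0.003, 0.322], [0.128, -0.003, 0.322], [0.128, -0.003, 0.322]], "rotation": [[-0.001, 0.0, 0.129], [-0.001, 0.0, 0.129], [-0.001, 0.0, 0.129], [-0.001, 0.0, 0.129], [-0.001, 0.0, 0.129], [-0.001, 0.0, 0.129], [-0.001, 0.0, 0.129], [-0.001, 0.0, 0.129], [-0.001, 0.0, 0.129], [-0.001, 0.0, 0.129]], "gripper": [-1, -1, -1, -1, -1, -1, -1, -1, -1, -1]}
```

Emit:
{"api": "play_rows", "payload": {
  "translation": [
    [0.128,-0.003,0.24],
    [0.128,-0.003,0.24],
    [0.128,-0.003,0.24],
    [0.128,-0.003,0.24],
    [0.128,-0.003,0.24],
    [0.128,-0.003,0.28],
    [0.128,-0.003,0.31],
    [0.128,-0.003,0.326],
    [0.128,-0.003,0.326]
  ],
  "rotation": [
    [0,0,0.129],
    [0,0,0.129],
    [0,0,0.129],
    [0,0,0.129],
    [0,0,0.129],
    [0,0,0.129],
    [0,0,0.129],
    [0,0,0.129],
    [0,0,0.129]
  ],
  "gripper": [-1,-1,-1,-1,-1,-1,-1,-1,-1]
}}

```text
time_s: 41.6
eef_pos: [566.4, -314.3, -26.5]
ee_rot: [-0.0, 0.998, -0.065, -0.0]
force: [0.3, -0.6, -0.1]
grip_width: 0.999
grip_force: 0.0
```

Emit:
{"api": "play_rows", "payload": {
  "translation": [
    [0,0,0],
    [0,0,0],
    [0,0,0],
    [0,0,0],
    [0,0,0]
  ],
  "rotation": [
    [0,0,0],
    [0,0,0],
    [0,0,0],
    [0,0,0],
    [0,0,0]
  ],
  "gripper": [-0.3,0,0.1,0.1,0.1],
  "force": 40
}}

```text
time_s: 42.22
eef_pos: [567.2, -315.2, -24.2]
ee_rot: [0.001, 0.998, -0.065, 0.001]
force: [-0.7, 1.3, 4.4]
grip_width: 0.645
grip_force: 42.3
```

Run:
```python
from h import *
s=ctrl.sense(); p=np.array(s['eef_pos'])
print(s['grip_width'],s['grip_force'])
chain([[(p+[0,0,155],CR(),.4,3),(C(-215,-110,130),CR(),.4,7)],[(C(-215,90,130),CR(),.4,6)],[(C(15,90,130),CR(),.4,6)]],s)
```

```text
0.6450071652912455 42.29470753809437
{"translation": [[0.0, 0.0, -0.155], [0.0, 0.0, -0.155], [0.0, 0.0, -0.155], [-0.172, -0.236, -0.155], [-0.172, -0.236, -0.155], [-0.172, -0.236, -0.155], [-0.172, -0.236, -0.155], [-0.172, -0.236, -0.155], [-0.172, -0.236, -0.155], [-0.172, -0.236, -0.155]], "rotation": [[0.001, -0.002, -0.001], [0.001, -0.002, -0.001], [0.001, -0.002, -0.001], [0.001, -0.002, -0.001], [0.001, -0.002, -0.001], [0.001, -0.002, -0.001], [0.001, -0.002, -0.001], [0.001, -0.002, -0.001], [0.001, -0.002, -0.001], [0.001, -0.002, -0.001]], "gripper": [0.4, 0.4, 0.4, 0.4, 0.4, 0.4, 0.4, 0.4, 0.4, 0.4]}
{"translation": [[-0.0, -0.2, -0.0], [-0.0, -0.2, -0.0], [-0.0, -0.2, -0.0], [-0.0, -0.2, -0.0], [-0.0, -0.2, -0.0], [-0.0, -0.2, -0.0]], "rotation": [[0.0, 0.0, 0.0], [0.0, 0.0, 0.0], [0.0, 0.0, 0.0], [0.0, 0.0, 0.0], [0.0, 0.0, 0.0], [0.0, 0.0, 0.0]], "gripper": [0.4, 0.4, 0.4, 0.4, 0.4, 0.4]}
{"translation": [[0.23, 0.0, 0.0], [0.23, 0.0, 0.0], [0.23, 0.0, 0.0], [0.23, 0.0, 0.0], [0.23, 0.0, 0.0], [0.23, 0.0, 0.0]], "rotation": [[0.0, 0.0, 0.0], [0.0, 0.0, 0.0], [0.0, 0.0, 0.0], [0.0, 0.0, 0.0], [0.0, 0.0, 0.0], [0.0, 0.0, 0.0]], "gripper": [0.4, 0.4, 0.4, 0.4, 0.4, 0.4]}
```

Emit:
{"api": "play_rows", "payload": {
  "translation": [
    [0,0,-0.02],
    [0,0,-0.07],
    [0,0,-0.12],
    [0,0,-0.155],
    [-0.04,-0.05,-0.155],
    [-0.08,-0.1,-0.155],
    [-0.11,-0.15,-0.155],
    [-0.14,-0.2,-0.155],
    [-0.172,-0.236,-0.155],
    [-0.172,-0.236,-0.155]
  ],
  "rotation": [
    [0,0,0],
    [0,0,0],
    [0,0,0],
    [0,0,0],
    [0,0,0],
    [0,0,0],
    [0,0,0],
    [0,0,0],
    [0,0,0],
    [0,0,0]
  ],
  "gripper": [0.4,0.4,0.4,0.4,0.4,0.4,0.4,0.4,0.4,0.4],
  "force": 60
}}

```text
time_s: 43.48
eef_pos: [425.4, -56.6, 130.5]
ee_rot: [0.0, 0.998, -0.063, 0.001]
force: [0.3, 0.2, -0.1]
grip_width: 0.636
grip_force: 63.3
```

Emit:
{"api": "play_rows", "payload": {
  "translation": [
    [0,-0.05,0],
    [0,-0.1,0],
    [0,-0.15,0],
    [0,-0.2,0],
    [0.04,-0.2,0],
    [0.09,-0.2,0],
    [0.14,-0.2,0],
    [0.19,-0.2,0],
    [0.23,-0.2,0],
    [0.23,-0.2,0]
  ],
  "rotation": [
    [0,0,0],
    [0,0,0],
    [0,0,0],
    [0,0,0],
    [0,0,0],
    [0,0,0],
    [0,0,0],
    [0,0,0],
    [0,0,0],
    [0,0,0]
  ],
  "gripper": [0.4,0.4,0.4,0.4,0.4,0.4,0.4,0.4,0.4,0.4]
}}

```text
time_s: 44.72
eef_pos: [682.3, 108.6, 128.7]
ee_rot: [0.0, 0.998, -0.066, 0.001]
force: [-0.1, 0.3, -0.4]
grip_width: 0.641
grip_force: 63.4
```

Run:
```python
from h import *
s=ctrl.sense(); print(Ci(s['eef_pos']),s['grip_width'],s['grip_force'],s['force'])
chain([[(C(15,90,-10),CR(),.4,6)]],s)
```

```text
[ 17.42491711  89.22915976 128.68118828] 0.6414528923204708 63.39161776006222 [-0.1172725   0.3045872  -0.39985495]
{"translation": [[-0.003, -0.001, 0.139], [-0.003, -0.001, 0.139], [-0.003, -0.001, 0.139], [-0.003, -0.001, 0.139], [-0.003, -0.001, 0.139], [-0.003, -0.001, 0.139]], "rotation": [[-0.0, -0.001, -0.003], [-0.0, -0.001, -0.003], [-0.0, -0.001, -0.003], [-0.0, -0.001, -0.003], [-0.0, -0.001, -0.003], [-0.0, -0.001, -0.003]], "gripper": [0.4, 0.4, 0.4, 0.4, 0.4, 0.4]}
```

Emit:
{"api": "play_rows", "payload": {
  "translation": [
    [0,0,0.04],
    [0,0,0.08],
    [0,0,0.1],
    [0,0,0.12],
    [0,0,0.13],
    [0,0,0.136],
    [0,0,0.139],
    [0,0,0.139]
  ],
  "rotation": [
    [0,0,0],
    [0,0,0],
    [0,0,0],
    [0,0,0],
    [0,0,0],
    [0,0,0],
    [0,0,0],
    [0,0,0]
  ],
  "gripper": [0.4,0.4,0.4,0.4,0.4,0.4,0.4,0.4]
}}

```text
time_s: 45.72
eef_pos: [680.6, 110.0, -9.6]
ee_rot: [-0.0, 0.998, -0.065, 0.0]
force: [0.5, -0.1, -0.0]
grip_width: 0.637
grip_force: 63.4
```

Emit:
{"api": "play_rows", "payload": {
  "translation": [
    [0,0,0],
    [0,0,0],
    [0,0,0],
    [0,0,-0.02],
    [0,0,-0.07],
    [0,0,-0.13],
    [0,0,-0.16],
    [0,0,-0.16]
  ],
  "rotation": [
    [0,0,0],
    [0,0,0],
    [0,0,0],
    [0,0,0],
    [0,0,0],
    [0,0,0],
    [0,0,0],
    [0,0,0]
  ],
  "gripper": [-0.5,-0.6,-0.6,-0.6,-0.6,-0.6,-0.6,-0.6]
}}

```text
time_s: 46.72
eef_pos: [681.6, 110.1, 154.5]
ee_rot: [-0.0, 0.998, -0.065, 0.003]
force: [0.5, 0.4, 0.2]
grip_width: 0.801
grip_force: 0.0
```

Run:
```python
from h import *
s=ctrl.sense(); print(Ci(s['eef_pos']))
shot('wrist','w12')
chain([[(C(-215,80,150),CR(),-.6,4)],[(C(-215,-110,150),CR(),-.6,4)],[([440,-318,297],down(0),-1,9)]],s)
```

```text
[ 16.51218036  90.63255624 154.48854324]
{"translation": [[-0.232, 0.011, 0.003], [-0.232, 0.011, 0.003], [-0.232, 0.011, 0.003], [-0.232, 0.011, 0.003]], "rotation": [[-0.001, -0.007, -0.001], [-0.001, -0.007, -0.001], [-0.001, -0.007, -0.001], [-0.001, -0.007, -0.001]], "gripper": [-0.6, -0.6, -0.6, -0.6]}
{"translation": [[0.0, 0.19, 0.0], [0.0, 0.19, 0.0], [0.0, 0.19, 0.0], [0.0, 0.19, 0.0]], "rotation": [[0.0, 0.0, 0.0], [0.0, 0.0, 0.0], [0.0, 0.0, 0.0], [0.0, 0.0, 0.0]], "gripper": [-0.6, -0.6, -0.6, -0.6]}
{"translation": [[0.047, 0.255, -0.147], [0.047, 0.255, -0.147], [0.047, 0.255, -0.147], [0.047, 0.255, -0.147], [0.047, 0.255, -0.147], [0.047, 0.255, -0.147], [0.047, 0.255, -0.147], [0.047, 0.255, -0.147], [0.047, 0.255, -0.147]], "rotation": [[0.0, 0.0, -0.128], [0.0, 0.0, -0.128], [0.0, 0.0, -0.128], [0.0, 0.0, -0.128], [0.0, 0.0, -0.128], [0.0, 0.0, -0.128], [0.0, 0.0, -0.128], [0.0, 0.0, -0.128], [0.0, 0.0, -0.128]], "gripper": [-1, -1, -1, -1, -1, -1, -1, -1, -1]}
```

Emit:
{"api": "play_rows", "payload": {
  "translation": [
    [-0.06,0.01,0],
    [-0.12,0.01,0],
    [-0.18,0.01,0],
    [-0.232,0.01,0],
    [-0.232,0.06,0],
    [-0.232,0.12,0],
    [-0.232,0.2,0],
    [-0.232,0.2,0]
  ],
  "rotation": [
    [0,0,0],
    [0,0,0],
    [0,0,0],
    [0,0,0],
    [0,0,0],
    [0,0,0],
    [0,0,0],
    [0,0,0]
  ],
  "gripper": [-0.6,-0.6,-0.6,-0.6,-0.6,-0.6,-0.6,-0.6]
}}

```text
time_s: 47.78
eef_pos: [423.3, -60.8, 149.2]
ee_rot: [-0.0, 0.998, -0.067, -0.001]
force: [-0.3, 0.3, -0.3]
grip_width: 0.799
grip_force: 0.0
```

Emit:
{"api": "play_rows", "payload": {
  "translation": [
    [0.047,0.255,-0.147],
    [0.047,0.255,-0.147],
    [0.047,0.255,-0.147],
    [0.047,0.255,-0.147],
    [0.047,0.255,-0.147],
    [0.047,0.255,-0.147],
    [0.047,0.255,-0.147],
    [0.047,0.255,-0.147]
  ],
  "rotation": [
    [0,0,-0.128],
    [0,0,-0.128],
    [0,0,-0.128],
    [0,0,-0.128],
    [0,0,-0.128],
    [0,0,-0.128],
    [0,0,-0.128],
    [0,0,-0.128]
  ],
  "gripper": [0,0,0,0,0,0,0,0]
}}

```text
time_s: 48.78
eef_pos: [438.1, -316.1, 296.3]
ee_rot: [-0.001, 1.0, -0.0, -0.0]
force: [-0.0, 0.2, 0.3]
grip_width: 0.497
grip_force: 0.0
```

```bash
python3 chk.py w13
python3 - <<'E'
from h import *
s=ctrl.sense(); rows([([443.3,-246,100],down(.16),0.3,5),([443.3,-246,18],down(.16),0.3,4)],s)
# grip axis from the fresh picture: dark grip vs red dial
c=load('w13'); b=cv2.imread('pics/w13.png')
print(w2pix(c,[[443,-246,50]]))
E
```

```text
[ 438.06335937 -316.07973607  296.25251004]
cutter 0.3723415434360504 [ 51.11703192 131.64549697]
timer 0.8177934288978577 [-51.05736285  -3.25253887]
{"translation": [[0.005, -0.07, 0.196], [0.005, -0.07, 0.196], [0.005, -0.07, 0.196], [0.005, -0.07, 0.196], [0.005, -0.07, 0.196], [0.005, -0.07, 0.278], [0.005, -0.07, 0.278], [0.005, -0.07, 0.278], [0.005, -0.07, 0.278]], "rotation": [[-0.001, 0.0, -0.16], [-0.001, 0.0, -0.16], [-0.001, 0.0, -0.16], [-0.001, 0.0, -0.16], [-0.001, 0.0, -0.16], [-0.001, 0.0, -0.16], [-0.001, 0.0, -0.16], [-0.001, 0.0, -0.16], [-0.001, 0.0, -0.16]], "gripper": [0.3, 0.3, 0.3, 0.3, 0.3, 0.3, 0.3, 0.3, 0.3]}
[[225.79893835 168.97584384]]
```

Run:
```python
from h import *
def red(fn,z=34):
    b=cv2.imread('pics/'+fn+'.png').astype(int); m=((b[...,2]>60)&(b[...,2]>2.2*b[...,1])).astype('uint8')
    n,l,st,ce=cv2.connectedComponentsWithStats(m); k=1+np.argmax(st[1:,4]); return ce[k],st[k],pix2w(load(fn),*ce[k],z)
r0=red('w8'); r1=red('w13'); print(r0,r1)
a=cv2.imread('pics/w8.png'); b=cv2.imread('pics/w13.png')
u,v=np.round(r0[0]).astype(int); best=[]
for deg in range(-90,91,3):
    M=cv2.getRotationMatrix2D((float(r0[0][0]),float(r0[0][1])),deg,1); t=cv2.warpAffine(a,M,(560,420))[v-20:v+21,u-20:u+21]
    m=cv2.matchTemplate(b,t,cv2.TM_CCOEFF_NORMED); _,sc,_,l=cv2.minMaxLoc(m); best.append((round(sc,3),deg,l[0]+20,l[1]+20))
print(sorted(best)[-6:])
x,y=np.round(r1[0]).astype(int); cv2.imwrite('pics/t.png',cv2.resize(b[y-40:y+40,x-40:x+40],(480,480),interpolation=cv2.INTER_CUBIC)); print(x,y)
```

```text
(array([225.73618785, 167.44889503]), array([ 204,  145,   45,   45, 1448], dtype=int32), array([ 443.98792529, -244.90110559,   34.        ])) (array([230.87669173, 202.43984962]), array([ 209,  182,   44,   42, 1330], dtype=int32), array([ 393.43988677, -248.29241402,   34.        ]))
[(0.624, -84, 232, 200), (0.631, -81, 232, 199), (0.638, -78, 232, 199), (0.659, 3, 231, 202), (0.683, -3, 231, 202), (0.702, 0, 231, 202)]
231 202
```

View pics/t.png

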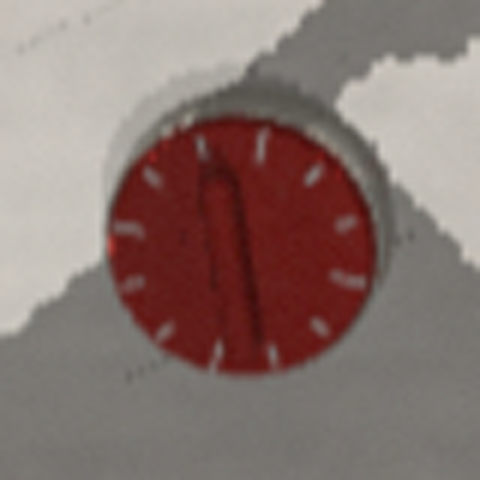

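Run:
```python
from h import *
c=load('w13'); P=[pix2w(c,u,v,50) for u,v in((227.8,192),(231,220.3),(229.4,206.2))]; print(P, np.arctan2(*(P[0]-P[1])[[1,0]]))
g=P[2]; s=ctrl.sense(); rows([([393,g[1],100],down(.13),0.3,5),([393,g[1],14],down(.13),0.3,4)],s)
```

```text
[array([ 412.14389277, -247.27627125,   50.        ]), array([ 372.47117823, -249.89395651,   50.        ]), array([ 392.48984919, -248.57048534,   50.        ])] 0.06588650091290514
{"translation": [[-0.045, -0.067, 0.197], [-0.045, -0.067, 0.197], [-0.045, -0.067, 0.197], [-0.045, -0.067, 0.197], [-0.045, -0.067, 0.197], [-0.045, -0.067, 0.283], [-0.045, -0.067, 0.283], [-0.045, -0.067, 0.283], [-0.045, -0.067, 0.283]], "rotation": [[-0.001, 0.0, -0.13], [-0.001, 0.0, -0.13], [-0.001, 0.0, -0.13], [-0.001, 0.0, -0.13], [-0.001, 0.0, -0.13], [-0.001, 0.0, -0.13], [-0.001, 0.0, -0.13], [-0.001, 0.0, -0.13], [-0.001, 0.0, -0.13]], "gripper": [0.3, 0.3, 0.3, 0.3, 0.3, 0.3, 0.3, 0.3, 0.3]}
```

Emit:
{"api": "play_rows", "payload": {
  "translation": [
    [-0.045,-0.067,0.197],
    [-0.045,-0.067,0.197],
    [-0.045,-0.067,0.197],
    [-0.045,-0.067,0.197],
    [-0.045,-0.067,0.197],
    [-0.045,-0.067,0.25],
    [-0.045,-0.067,0.28],
    [-0.045,-0.067,0.284],
    [-0.045,-0.067,0.284]
  ],
  "rotation": [
    [0,0,-0.1],
    [0,0,-0.1],
    [0,0,-0.1],
    [0,0,-0.1],
    [0,0,-0.1],
    [0,0,-0.1],
    [0,0,-0.1],
    [0,0,-0.1],
    [0,0,-0.1]
  ],
  "gripper": [0.3,0.3,0.3,0.3,0.3,0.3,0.3,0.3,0.3]
}}

```text
time_s: 49.95
eef_pos: [394.2, -251.1, 14.4]
ee_rot: [0.001, 0.999, 0.049, 0.001]
force: [0.3, -0.8, -0.4]
grip_width: 0.35
grip_force: 0.0
```

Emit:
{"api": "play_rows", "payload": {
  "translation": [
    [0,0,0],
    [0,0,0],
    [0,0,0],
    [0,0,0],
    [0,0,0]
  ],
  "rotation": [
    [0,0,0],
    [0,0,0],
    [0,0,0],
    [0,0,0],
    [0,0,0]
  ],
  "gripper": [0.6,1,1,1,1],
  "force": 60
}}

```text
time_s: 50.58
eef_pos: [393.8, -250.7, 14.3]
ee_rot: [0.001, 0.999, 0.049, 0.001]
force: [-0.8, 2.1, 8.0]
grip_width: 0.065
grip_force: 59.9
```

Run:
```python
from h import *
s=ctrl.sense(); p=np.array(s['eef_pos'])
print(p,s['grip_width'],s['grip_force'],s['force'])
chain([[(p+[0,0,130],q2R(s['ee_rot']),1,4)],[(C(-215,0,140),CR(),1,6)],[(C(5,0,140),CR(),1,6)]],s)
```

```text
[ 393.8202176  -250.71329325   14.28075441] 0.06471312537994277 59.92381811141968 [-0.77687941  2.11555638  8.04030178]
{"translation": [[0.0, 0.0, -0.13], [0.0, 0.0, -0.13], [0.0, 0.0, -0.13], [0.0, 0.0, -0.13]], "rotation": [[0.0, 0.0, 0.0], [0.0, 0.0, 0.0], [0.0, 0.0, 0.0], [0.0, 0.0, 0.0]], "gripper": [1, 1, 1, 1]}
{"translation": [[0.076, -0.294, 0.004], [0.076, -0.294, 0.004], [0.076, -0.294, 0.004], [0.076, -0.294, 0.004], [0.076, -0.294, 0.004], [0.076, -0.294, 0.004]], "rotation": [[0.002, -0.002, 0.227], [0.002, -0.002, 0.227], [0.002, -0.002, 0.227], [0.002, -0.002, 0.227], [0.002, -0.002, 0.227], [0.002, -0.002, 0.227]], "gripper": [1, 1, 1, 1, 1, 1]}
{"translation": [[0.22, -0.0, -0.0], [0.22, -0.0, -0.0], [0.22, -0.0, -0.0], [0.22, -0.0, -0.0], [0.22, -0.0, -0.0], [0.22, -0.0, -0.0]], "rotation": [[0.0, 0.0, 0.0], [0.0, 0.0, 0.0], [0.0, 0.0, 0.0], [0.0, 0.0, 0.0], [0.0, 0.0, 0.0], [0.0, 0.0, 0.0]], "gripper": [1, 1, 1, 1, 1, 1]}
```

Emit:
{"api": "play_rows", "payload": {
  "translation": [
    [0,0,-0.02],
    [0,0,-0.06],
    [0,0,-0.1],
    [0,0,-0.13],
    [0.01,-0.05,-0.13],
    [0.02,-0.1,-0.13],
    [0.04,-0.15,-0.13],
    [0.05,-0.2,-0.13],
    [0.065,-0.25,-0.13],
    [0.076,-0.294,-0.13]
  ],
  "rotation": [
    [0,0,0],
    [0,0,0],
    [0,0,0],
    [0,0,0],
    [0,0,0.04],
    [0,0,0.08],
    [0,0,0.12],
    [0,0,0.16],
    [0,0,0.2],
    [0,0,0.227]
  ],
  "gripper": [1,1,1,1,1,1,1,1,1,1],
  "force": 80
}}

```text
time_s: 51.82
eef_pos: [440.1, 51.7, 143.7]
ee_rot: [-0.0, 0.998, -0.065, 0.001]
force: [0.9, -0.5, -1.0]
grip_width: 0.056
grip_force: 81.0
```

Emit:
{"api": "play_rows", "payload": {
  "translation": [
    [0,0,0],
    [0.04,0,0],
    [0.09,0,0],
    [0.14,0,0],
    [0.19,0,0],
    [0.22,0,0],
    [0.22,0,0]
  ],
  "rotation": [
    [0,0,0],
    [0,0,0],
    [0,0,0],
    [0,0,0],
    [0,0,0],
    [0,0,0],
    [0,0,0]
  ],
  "gripper": [1,1,1,1,1,1,1]
}}

```text
time_s: 52.7
eef_pos: [659.0, 20.1, 142.3]
ee_rot: [0.0, 0.998, -0.065, -0.0]
force: [-0.0, -0.2, -1.0]
grip_width: 0.054
grip_force: 81.0
```

Run:
```python
from h import *
s=ctrl.sense(); print(Ci(s['eef_pos']),s['grip_width'],s['grip_force'],s['force'])
rows([(C(5,0,28.5),CR(),1,1)],s)
```

```text
[  5.6435532   -1.53528602 142.2803491 ] 0.05447263673930403 80.9745705127716 [-0.04914433 -0.18684308 -1.0470665 ]
{"translation": [[-0.001, -0.002, 0.114]], "rotation": [[0.0, 0.0, -0.001]], "gripper": [1]}
```

Emit:
{"api": "play_rows", "payload": {
  "translation": [
    [0,0,0.04],
    [0,0,0.075],
    [0,0,0.095],
    [0,0,0.105],
    [0,0,0.11],
    [0,0,0.113],
    [0,0,0.114],
    [0,0,0.114]
  ],
  "rotation": [
    [0,0,0],
    [0,0,0],
    [0,0,0],
    [0,0,0],
    [0,0,0],
    [0,0,0],
    [0,0,0],
    [0,0,0]
  ],
  "gripper": [1,1,1,1,1,1,1,1]
}}

```text
time_s: 53.7
eef_pos: [658.3, 21.6, 29.4]
ee_rot: [-0.0, 0.998, -0.064, 0.0]
force: [-0.5, 0.8, -1.3]
grip_width: 0.056
grip_force: 81.0
```

Emit:
{"api": "play_rows", "payload": {
  "translation": [
    [0,0,0],
    [0,0,0],
    [0,0,0],
    [0,0,-0.02],
    [0,0,-0.07],
    [0,0,-0.13],
    [-0.03,0,-0.18],
    [-0.03,0,-0.18],
    [-0.03,0,-0.18]
  ],
  "rotation": [
    [0,0,0],
    [0,0,0],
    [0,0,0],
    [0,0,0],
    [0,0,0],
    [0,0,0],
    [0,0,0],
    [0,0,0],
    [0,0,0]
  ],
  "gripper": [0.3,0.3,0.3,0.3,0.3,0.3,0.3,0.3,0.3]
}}

```text
time_s: 54.82
eef_pos: [628.3, 25.5, 209.5]
ee_rot: [-0.0, 0.998, -0.064, 0.0]
force: [1.0, 0.7, -0.4]
grip_width: 0.35
grip_force: 0.0
```

Run:
```python
from h import *
c=shot('wrist','w14'); s=ctrl.sense(); print(Ci(s['eef_pos']))
b=cv2.imread('pics/w14.png').astype(int); m=((b[...,2]>50)&(b[...,2]>2*b[...,1])).astype('uint8')
n,l,st,ce=cv2.connectedComponentsWithStats(m); k=1+np.argmax(st[1:,4]); print('timer',Ci(pix2w(c,*ce[k],46)),st[k])
# expected outlines overlaid on the picture to verify cup and cutter by edges
g=cv2.cvtColor(b.astype('uint8'),cv2.COLOR_BGR2GRAY); e=cv2.distanceTransform(255-cv2.Canny(g,40,100),cv2.DIST_L2,3)
t=np.linspace(0,2*np.pi,72,endpoint=False)
for n,(x0,y0),r,z in (('cup',(40,-91),25,43),('cutter',(15,90),28.5,35),('timer',(5,-1),32,46)):
    best=[]
    for dx in range(-16,17,2):
        for dy in range(-16,17,2):
            P=np.array([C(x0+dx+r*np.cos(a),y0+dy+r*np.sin(a),z) for a in t]); uv=np.round(w2pix(c,P)).astype(int)
            ok=(uv[:,0]>=0)&(uv[:,0]<560)&(uv[:,1]>=0)&(uv[:,1]<420)
            if ok.sum()>20: best.append((np.minimum(e[uv[ok,1],uv[ok,0]],6).mean(),x0+dx,y0+dy,int(ok.sum())))
    print(n,sorted(best)[:3])
p,r=flap(1.13); rows([(p+[0,0,150],r,.3,10)],s)
```

```text
[-2.56060365e+01 -1.25557196e-01  2.08486880e+02]
timer [ 3.98783654  1.12021312 46.        ] [ 249  129   60   59 2594]
cup [(np.float32(0.5575709), 38, -89, 72), (np.float32(0.74150974), 40, -89, 72), (np.float32(0.97499305), 38, -87, 72)]
cutter [(np.float32(0.68094444), 15, 92, 72), (np.float32(0.68796664), 17, 90, 72), (np.float32(0.7242472), 15, 90, 72)]
timer [(np.float32(0.43770832), 3, 1, 72), (np.float32(0.53104305), 5, 1, 72), (np.float32(0.821093), 5, 3, 72)]
{"translation": [[-0.162, -0.0, 0.042], [-0.162, -0.0, 0.042], [-0.162, -0.0, 0.042], [-0.162, -0.0, 0.042], [-0.162, -0.0, 0.042], [-0.162, -0.0, 0.042], [-0.162, -0.0, 0.042], [-0.162, -0.0, 0.042], [-0.162, -0.0, 0.042], [-0.162, -0.0, 0.042]], "rotation": [[-0.001, 0.001, -1.571], [-0.001, 0.001, -1.571], [-0.001, 0.001, -1.571], [-0.001, 0.001, -1.571], [-0.001, 0.001, -1.571], [-0.001, 0.001, -1.571], [-0.001, 0.001, -1.571], [-0.001, 0.001, -1.571], [-0.001, 0.001, -1.571], [-0.001, 0.001, -1.571]], "gripper": [0.3, 0.3, 0.3, 0.3, 0.3, 0.3, 0.3, 0.3, 0.3, 0.3]}
```

Emit:
{"api": "play_rows", "payload": {
  "translation": [
    [-0.162,0,0.042],
    [-0.162,0,0.042],
    [-0.162,0,0.042],
    [-0.162,0,0.042],
    [-0.162,0,0.042],
    [-0.162,0,0.042],
    [-0.162,0,0.042],
    [-0.162,0,0.042],
    [-0.162,0,0.042],
    [-0.162,0,0.042]
  ],
  "rotation": [
    [0,0,-1.571],
    [0,0,-1.571],
    [0,0,-1.571],
    [0,0,-1.571],
    [0,0,-1.571],
    [0,0,-1.571],
    [0,0,-1.571],
    [0,0,-1.571],
    [0,0,-1.571],
    [0,0,-1.571]
  ],
  "gripper": [0.3,0.3,0.3,0.3,0.3,0.3,0.3,0.3,0.3,0.3]
}}

```text
time_s: 56.12
eef_pos: [467.5, 46.3, 166.2]
ee_rot: [-0.001, 0.751, 0.66, -0.001]
force: [0.1, 0.5, -0.7]
grip_width: 0.347
grip_force: 0.0
```

Run:
```python
from h import *
s=ctrl.sense(); print(Ci(s['eef_pos']))
r=CR(np.pi/2); chain([[(C(-190,0,70),r,.3,3),(C(-190,0,18.5),r,.3,4)]],s)
```

```text
[-1.87598395e+02 -7.93829504e-02  1.66164123e+02]
{"translation": [[0.0, -0.002, 0.096], [0.0, -0.002, 0.096], [0.0, -0.002, 0.096], [0.0, -0.002, 0.148], [0.0, -0.002, 0.148], [0.0, -0.002, 0.148], [0.0, -0.002, 0.148]], "rotation": [[-0.002, -0.0, -0.001], [-0.002, -0.0, -0.001], [-0.002, -0.0, -0.001], [-0.002, -0.0, -0.001], [-0.002, -0.0, -0.001], [-0.002, -0.0, -0.001], [-0.002, -0.0, -0.001]], "gripper": [0.3, 0.3, 0.3, 0.3, 0.3, 0.3, 0.3]}
```

Emit:
{"api": "play_rows", "payload": {
  "translation": [
    [0,-0.002,0.096],
    [0,-0.002,0.096],
    [0,-0.002,0.096],
    [0,-0.002,0.13],
    [0,-0.002,0.148],
    [0,-0.002,0.148]
  ],
  "rotation": [
    [0,0,0],
    [0,0,0],
    [0,0,0],
    [0,0,0],
    [0,0,0],
    [0,0,0]
  ],
  "gripper": [0.3,0.3,0.3,0.3,0.3,0.3]
}}

```text
time_s: 56.88
eef_pos: [466.1, 46.5, 19.5]
ee_rot: [-0.0, 0.751, 0.66, -0.0]
force: [0.8, -1.0, 0.5]
grip_width: 0.348
grip_force: 0.0
```

Emit:
{"api": "play_rows", "payload": {
  "translation": [
    [0,0,0],
    [0,0,0],
    [0,0,0],
    [0,0,0]
  ],
  "rotation": [
    [0,0,0],
    [0,0,0],
    [0,0,0],
    [0,0,0]
  ],
  "gripper": [1,1,1,1],
  "force": 35
}}

```text
time_s: 57.38
eef_pos: [464.8, 46.7, 20.0]
ee_rot: [-0.001, 0.751, 0.661, -0.001]
force: [-7.1, 0.8, 4.1]
grip_width: 0.099
grip_force: 34.4
```

Run:
```python
from h import *
s=ctrl.sense(); p=Ci(s['eef_pos']); print(p,s['grip_width'],s['force'])
th=np.arctan2(-86.5-p[0],p[2]+43-12); print('th',th)
off=np.array(s['eef_pos'])-flap(th)[0]; print(off)
rows([(flap(t)[0]+off*min(1,t/th*1.0),flap(t)[1],1,1) for t in np.linspace(th-.12,0,9)]+[(C(-84.5,0,81)+off*0,CR(np.pi/2),1,1)],s)
```

```text
[-1.90373805e+02 -9.12430191e-03  1.99590936e+01] 0.09853166496138194 [-7.10908703  0.76751533  4.0578934 ]
th 1.1147077832577585
[-3.29598602  0.41668072  1.62983043]
{"translation": [[-0.0, 0.007, -0.012], [-0.0, 0.016, -0.022], [-0.0, 0.026, -0.032], [-0.0, 0.037, -0.041], [-0.0, 0.049, -0.048], [-0.0, 0.062, -0.054], [-0.0, 0.075, -0.058], [-0.0, 0.09, -0.06], [-0.0, 0.104, -0.061], [-0.0, 0.106, -0.061]], "rotation": [[-0.002, 0.0, 0.001], [-0.002, 0.0, 0.001], [-0.002, 0.0, 0.001], [-0.002, 0.0, 0.001], [-0.002, 0.0, 0.001], [-0.002, 0.0, 0.001], [-0.002, 0.0, 0.001], [-0.002, 0.0, 0.001], [-0.002, 0.0, 0.001], [-0.002, 0.0, 0.001]], "gripper": [1, 1, 1, 1, 1, 1, 1, 1, 1, 1]}
```

Emit:
{"api": "play_rows", "payload": {
  "translation": [
    [0,0.007,-0.012],
    [0,0.016,-0.022],
    [0,0.026,-0.032],
    [0,0.037,-0.041],
    [0,0.049,-0.048],
    [0,0.062,-0.054],
    [0,0.075,-0.059],
    [0,0.09,-0.062],
    [0,0.104,-0.063],
    [0,0.106,-0.063]
  ],
  "rotation": [
    [0,0,0],
    [0,0,0],
    [0,0,0],
    [0,0,0],
    [0,0,0],
    [0,0,0],
    [0,0,0],
    [0,0,0],
    [0,0,0],
    [0,0,0]
  ],
  "gripper": [1,1,1,1,1,1,1,1,1,1]
}}

```text
time_s: 58.62
eef_pos: [566.6, 35.6, 84.0]
ee_rot: [-0.005, 0.751, 0.661, -0.003]
force: [-35.3, 11.4, 26.1]
grip_width: 0.097
grip_force: 40.1
```

Emit:
{"api": "play_rows", "payload": {
  "translation": [
    [0,0,0],
    [0,0,0]
  ],
  "rotation": [
    [0,0,0],
    [0,0,0]
  ],
  "gripper": [1,1]
}}

```text
time_s: 58.88
eef_pos: [566.6, 35.6, 84.0]
ee_rot: [-0.005, 0.751, 0.661, -0.003]
force: [-27.5, 11.1, 22.9]
grip_width: 0.097
grip_force: 39.2
```

Run:
```python
from h import *
s=ctrl.sense(); p=Ci(s['eef_pos']); print(p,s['grip_width'],s['force'])
```

```text
[-88.00970707   2.00582758  84.03005234] 0.09689123836855566 [-27.50912531  11.06320437  22.8581119 ]
```

Run:
```python
from h import *
s=ctrl.sense(); p=np.array(s['eef_pos']); Rt=q2R(s['ee_rot'])
g,r=C(-42.6,-187.4,190.8),CR(0,-.68); tz=r.apply([0,0,1]); b=g-85*tz; b2=b.copy(); b2[2]=310
print(Ci(b2),Ci(b))
chain([[(p,Rt,.3,2),(p+[0,0,226],Rt,.3,5)],[(C(-95,-60,310),CR(),.3,10)],[(b2,r,.3,8)],[(b,r,.3,3),(g,r,.3,4)]],s)
```

```text
[ -42.6        -240.84740704  310.        ] [ -42.6        -240.84740704  256.89368109]
{"translation": [[0.0, 0.0, 0.0], [0.0, 0.0, 0.0], [0.0, -0.002, -0.226], [0.0, -0.002, -0.226], [0.0, -0.002, -0.226], [0.0, -0.002, -0.226], [0.0, -0.002, -0.226]], "rotation": [[0.0, 0.0, 0.0], [0.0, 0.0, 0.0], [0.0, 0.0, 0.0], [0.0, 0.0, 0.0], [0.0, 0.0, 0.0], [0.0, 0.0, 0.0], [0.0, 0.0, 0.0]], "gripper": [0.3, 0.3, 0.3, 0.3, 0.3, 0.3, 0.3]}
{"translation": [[-0.062, -0.007, -0.0], [-0.062, -0.007, -0.0], [-0.062, -0.007, -0.0], [-0.062, -0.007, -0.0], [-0.062, -0.007, -0.0], [-0.062, -0.007, -0.0], [-0.062, -0.007, -0.0], [-0.062, -0.007, -0.0], [-0.062, -0.007, -0.0], [-0.062, -0.007, -0.0]], "rotation": [[-0.01, 0.006, 1.572], [-0.01, 0.006, 1.572], [-0.01, 0.006, 1.572], [-0.01, 0.006, 1.572], [-0.01, 0.006, 1.572], [-0.01, 0.006, 1.572], [-0.01, 0.006, 1.572], [-0.01, 0.006, 1.572], [-0.01, 0.006, 1.572], [-0.01, 0.006, 1.572]], "gripper": [0.3, 0.3, 0.3, 0.3, 0.3, 0.3, 0.3, 0.3, 0.3, 0.3]}
{"translation": [[0.052, 0.181, 0.0], [0.052, 0.181, 0.0], [0.052, 0.181, 0.0], [0.052, 0.181, 0.0], [0.052, 0.181, 0.0], [0.052, 0.181, 0.0], [0.052, 0.181, 0.0], [0.052, 0.181, 0.0]], "rotation": [[0.68, 0.0, -0.0], [0.68, 0.0, -0.0], [0.68, 0.0, -0.0], [0.68, 0.0, -0.0], [0.68, 0.0, -0.0], [0.68, 0.0, -0.0], [0.68, 0.0, -0.0], [0.68, 0.0, -0.0]], "gripper": [0.3, 0.3, 0.3, 0.3, 0.3, 0.3, 0.3, 0.3]}
{"translation": [[0.0, 0.033, 0.041], [0.0, 0.033, 0.041], [0.0, 0.033, 0.041], [0.0, 0.033, 0.126], [0.0, 0.033, 0.126], [0.0, 0.033, 0.126], [0.0, 0.033, 0.126]], "rotation": [[0.0, 0.0, 0.0], [0.0, 0.0, 0.0], [0.0, 0.0, 0.0], [0.0, 0.0, 0.0], [0.0, 0.0, 0.0], [0.0, 0.0, 0.0], [0.0, 0.0, 0.0]], "gripper": [0.3, 0.3, 0.3, 0.3, 0.3, 0.3, 0.3]}
```

Emit:
{"api": "play_rows", "payload": {
  "translation": [
    [0,0,0],
    [0,0,0],
    [0,0,-0.226],
    [0,0,-0.226],
    [0,0,-0.226],
    [0,0,-0.226],
    [0,0,-0.226]
  ],
  "rotation": [
    [0,0,0],
    [0,0,0],
    [0,0,0],
    [0,0,0],
    [0,0,0],
    [0,0,0],
    [0,0,0]
  ],
  "gripper": [0.3,0.3,0.3,0.3,0.3,0.3,0.3]
}}

```text
time_s: 59.75
eef_pos: [571.8, 32.6, 311.5]
ee_rot: [0.003, 0.751, 0.66, 0.002]
force: [0.3, 0.2, -0.4]
grip_width: 0.351
grip_force: 0.0
```

Emit:
{"api": "play_rows", "payload": {
  "translation": [
    [-0.062,-0.007,0],
    [-0.062,-0.007,0],
    [-0.062,-0.007,0],
    [-0.062,-0.007,0],
    [-0.062,-0.007,0],
    [-0.062,-0.007,0],
    [-0.062,-0.007,0],
    [-0.062,-0.007,0],
    [-0.062,-0.007,0],
    [-0.062,-0.007,0]
  ],
  "rotation": [
    [0,0,1.572],
    [0,0,1.572],
    [0,0,1.572],
    [0,0,1.572],
    [0,0,1.572],
    [0,0,1.572],
    [0,0,1.572],
    [0,0,1.572],
    [0,0,1.572],
    [0,0,1.572]
  ],
  "gripper": [0.3,0.3,0.3,0.3,0.3,0.3,0.3,0.3,0.3,0.3]
}}

```text
time_s: 61.0
eef_pos: [555.8, -27.7, 307.1]
ee_rot: [-0.0, 0.998, -0.065, -0.001]
force: [0.6, -0.0, -0.3]
grip_width: 0.349
grip_force: 0.0
```

Run:
```python
from h import *
c=shot('wrist','w15'); s=c['s']; print(Ci(s['eef_pos']),np.round((CR().inv()*q2R(s['ee_rot'])).as_rotvec(),3))
b=cv2.imread('pics/w15.png')
# flap bar check: dark pixels along the predicted shut bar
uv=np.round(w2pix(c,[C(-86.5,y,124) for y in (-35,-20,0,20,35)])).astype(int); print([(u.tolist(),b[u[1],u[0]].tolist()) if 0<=u[1]<420 else u for u in uv])
g,r=C(-42.6,-187.4,190.8),CR(0,-.68); tz=r.apply([0,0,1]); bb=g-85*tz; b2=bb.copy(); b2[2]=310
chain([[(b2,r,.3,8)]],s)
```

```text
[-90.57843314 -62.16249184 307.10620023] [ 0.    -0.001  0.001]
[([255, 179], [56, 50, 50]), ([242, 179], [53, 50, 48]), ([224, 179], [75, 70, 71]), ([206, 179], [70, 66, 64]), ([193, 179], [68, 63, 64])]
{"translation": [[0.048, 0.179, -0.003], [0.048, 0.179, -0.003], [0.048, 0.179, -0.003], [0.048, 0.179, -0.003], [0.048, 0.179, -0.003], [0.048, 0.179, -0.003], [0.048, 0.179, -0.003], [0.048, 0.179, -0.003]], "rotation": [[0.68, 0.001, -0.001], [0.68, 0.001, -0.001], [0.68, 0.001, -0.001], [0.68, 0.001, -0.001], [0.68, 0.001, -0.001], [0.68, 0.001, -0.001], [0.68, 0.001, -0.001], [0.68, 0.001, -0.001]], "gripper": [0.3, 0.3, 0.3, 0.3, 0.3, 0.3, 0.3, 0.3]}
```

Emit:
{"api": "play_rows", "payload": {
  "translation": [
    [0.048,0.179,-0.003],
    [0.048,0.179,-0.003],
    [0.048,0.179,-0.003],
    [0.048,0.179,-0.003],
    [0.048,0.179,-0.003],
    [0.048,0.179,-0.003],
    [0.048,0.179,-0.003],
    [0.048,0.179,-0.003]
  ],
  "rotation": [
    [0.68,0,0],
    [0.68,0,0],
    [0.68,0,0],
    [0.68,0,0],
    [0.68,0,0],
    [0.68,0,0],
    [0.68,0,0],
    [0.68,0,0]
  ],
  "gripper": [0.3,0.3,0.3,0.3,0.3,0.3,0.3,0.3]
}}

```text
time_s: 62.05
eef_pos: [580.6, -210.3, 311.8]
ee_rot: [-0.332, 0.941, -0.06, 0.022]
force: [-0.1, 0.5, 0.9]
grip_width: 0.353
grip_force: 0.0
```

Run:
```python
from h import *
s=ctrl.sense(); print(Ci(s['eef_pos']))
g,r=C(-42.6,-187.4,190.8),CR(0,-.68); tz=r.apply([0,0,1]); bb=g-85*tz
chain([[(bb,r,.2,3),(g,r,.2,5)]],s)
```

```text
[ -42.54426072 -240.01153561  311.83235062]
{"translation": [[-0.0, 0.035, 0.042], [-0.0, 0.035, 0.042], [-0.0, 0.035, 0.042], [-0.0, 0.035, 0.127], [-0.0, 0.035, 0.127], [-0.0, 0.035, 0.127], [-0.0, 0.035, 0.127], [-0.0, 0.035, 0.127]], "rotation": [[0.002, -0.001, 0.001], [0.002, -0.001, 0.001], [0.002, -0.001, 0.001], [0.002, -0.001, 0.001], [0.002, -0.001, 0.001], [0.002, -0.001, 0.001], [0.002, -0.001, 0.001], [0.002, -0.001, 0.001]], "gripper": [0.2, 0.2, 0.2, 0.2, 0.2, 0.2, 0.2, 0.2]}
```

Emit:
{"api": "play_rows", "payload": {
  "translation": [
    [0,0.035,0.042],
    [0,0.035,0.042],
    [0,0.035,0.06],
    [0,0.035,0.08],
    [0,0.035,0.1],
    [0,0.035,0.115],
    [0,0.035,0.127],
    [0,0.035,0.127]
  ],
  "rotation": [
    [0,0,0],
    [0,0,0],
    [0,0,0],
    [0,0,0],
    [0,0,0],
    [0,0,0],
    [0,0,0],
    [0,0,0]
  ],
  "gripper": [0.2,0.2,0.2,0.2,0.2,0.2,0.2,0.2]
}}

```text
time_s: 63.05
eef_pos: [587.3, -158.8, 190.4]
ee_rot: [-0.333, 0.941, -0.061, 0.021]
force: [0.2, 0.2, 0.6]
grip_width: 0.401
grip_force: 0.0
```

Emit:
{"api": "play_rows", "payload": {
  "translation": [
    [0,0,0],
    [0,0,0],
    [0,0,0],
    [0,0,0]
  ],
  "rotation": [
    [0,0,0],
    [0,0,0],
    [0,0,0],
    [0,0,0]
  ],
  "gripper": [1,1,1,1]
}}

```text
time_s: 63.55
eef_pos: [587.5, -159.6, 190.9]
ee_rot: [-0.332, 0.941, -0.061, 0.022]
force: [-0.2, -3.0, 4.7]
grip_width: 0.098
grip_force: 34.4
```

```bash
cat >> h.py <<'E'
def theta(s,side):
    g=Ci(np.array(s['eef_pos'])-43*q2R(s['ee_rot']).apply([0,0,1])); L=150 if side>0 else 130
    v=np.array([side*g[1],g[2]])-[162,94]; return np.arctan2(v[1],-v[0])-np.arctan2(45,L), np.hypot(*v)-np.hypot(45,L), g[0]
E
python3 - <<'E'
from h import *
s=ctrl.sense(); print(Ci(s['eef_pos']),s['grip_width'],s['force'],theta(s,-1))
th=theta(s,-1)[0]; p0,r0=leaf(th,-1); off=np.array(s['eef_pos'])-p0; print(off)
L=lambda t:(leaf(t,-1)[0]+off*max(t/th,0),leaf(t,-1)[1],1,1)
chain([[L(t) for t in np.linspace(th-.09,th-.81,9)]+[L(th-.81)],[L(t) for t in np.linspace(th-.9,0,8)]+[L(-.02)]*2],s)
E
```

```text
[ -42.27081867 -188.90455703  190.88642339] 0.09805406367371629 [-0.21759465 -2.96205087  4.71059127] (np.float64(1.629847671934408), np.float64(3.482881676589386), np.float64(-42.360775398332656))
[ 2.5144259  -1.83763118  3.08142088]
{"translation": [[-0.0, -0.01, 0.004], [-0.0, -0.02, 0.009], [-0.0, -0.029, 0.016], [-0.001, -0.037, 0.022], [-0.001, -0.045, 0.03], [-0.001, -0.052, 0.039], [-0.001, -0.059, 0.048], [-0.001, -0.064, 0.058], [-0.002, -0.069, 0.068], [-0.002, -0.069, 0.068]], "rotation": [[-0.033, -0.002, -0.0], [-0.07, -0.002, -0.0], [-0.108, -0.002, -0.0], [-0.146, -0.002, -0.0], [-0.184, -0.002, -0.0], [-0.222, -0.002, -0.0], [-0.26, -0.002, -0.0], [-0.297, -0.002, -0.0], [-0.335, -0.002, -0.001], [-0.335, -0.002, -0.001]], "gripper": [1, 1, 1, 1, 1, 1, 1, 1, 1, 1]}
{"translation": [[-0.0, -0.007, 0.009], [-0.0, -0.014, 0.02], [-0.0, -0.02, 0.033], [-0.001, -0.024, 0.045], [-0.001, -0.027, 0.059], [-0.001, -0.029, 0.072], [-0.001, -0.029, 0.086], [-0.001, -0.028, 0.1], [-0.001, -0.028, 0.103], [-0.001, -0.028, 0.103]], "rotation": [[-0.038, 0.0, -0.0], [-0.082, 0.0, 0.0], [-0.125, -0.0, -0.0], [-0.169, 0.0, 0.0], [-0.213, 0.0, 0.0], [-0.257, 0.0, -0.0], [-0.3, 0.0, -0.0], [-0.344, 0.0, 0.0], [-0.353, 0.0, 0.0], [-0.353, 0.0, 0.0]], "gripper": [1, 1, 1, 1, 1, 1, 1, 1, 1, 1]}
```

Emit:
{"api": "play_rows", "payload": {
  "translation": [
    [0,-0.01,0.004],
    [0,-0.02,0.009],
    [0,-0.029,0.016],
    [-0.001,-0.037,0.022],
    [-0.001,-0.045,0.03],
    [-0.001,-0.052,0.039],
    [-0.001,-0.059,0.048],
    [-0.001,-0.064,0.058],
    [-0.002,-0.069,0.068],
    [-0.002,-0.069,0.068]
  ],
  "rotation": [
    [-0.033,0,0],
    [-0.07,0,0],
    [-0.108,0,0],
    [-0.146,0,0],
    [-0.184,0,0],
    [-0.222,0,0],
    [-0.26,0,0],
    [-0.297,0,0],
    [-0.335,0,0],
    [-0.335,0,0]
  ],
  "gripper": [1,1,1,1,1,1,1,1,1,1]
}}

```text
time_s: 64.8
eef_pos: [597.4, -61.7, 180.3]
ee_rot: [-0.172, 0.983, -0.063, 0.01]
force: [-1.5, 4.2, -0.1]
grip_width: 0.105
grip_force: 35.4
```

Emit:
{"api": "play_rows", "payload": {
  "translation": [
    [0,-0.007,0.009],
    [0,-0.014,0.02],
    [0,-0.02,0.033],
    [-0.001,-0.024,0.045],
    [-0.001,-0.027,0.059],
    [-0.001,-0.029,0.072],
    [-0.001,-0.029,0.086],
    [-0.001,-0.028,0.098],
    [-0.001,-0.028,0.101],
    [-0.001,-0.028,0.101]
  ],
  "rotation": [
    [-0.038,0,0],
    [-0.082,0,0],
    [-0.125,0,0],
    [-0.169,0,0],
    [-0.213,0,0],
    [-0.257,0,0],
    [-0.3,0,0],
    [-0.344,0,0],
    [-0.353,0,0],
    [-0.353,0,0]
  ],
  "gripper": [1,1,1,1,1,1,1,1,1,1]
}}

```text
time_s: 66.05
eef_pos: [603.5, -3.9, 96.4]
ee_rot: [0.004, 0.998, -0.065, -0.002]
force: [-13.4, -1.5, 15.4]
grip_width: 0.1
grip_force: 38.2
```

Run:
```python
from h import *
s=ctrl.sense(); print(Ci(s['eef_pos']),s['grip_width'],s['force'],theta(s,-1))
```

```text
[-46.28249384 -32.43402709  96.43331213] 0.09951165116410222 [-13.37162634  -1.53517586  15.40529096] (np.float64(0.0030590083965627013), np.float64(0.10273405427807347), np.float64(-46.16652488108251))
```

Run:
```python
from h import *
s=ctrl.sense(); p=np.array(s['eef_pos'])
g,r=C(-46,187.4,210.5),CR(0,.68); tz=r.apply([0,0,1]); b=g-85*tz; b2=b.copy(); b2[2]=315
u=C(-48,-20,315)
chain([[(p,CR(),.3,2),(u,CR(),.3,6)],[(b2,r,.3,9)],[(b,r,.2,3),(g,r,.2,5)]],s); print(Ci(b),Ci(b2))
```

```text
{"translation": [[0.0, 0.0, 0.0], [0.0, 0.0, 0.0], [-0.002, -0.01, -0.219], [-0.002, -0.01, -0.219], [-0.002, -0.01, -0.219], [-0.002, -0.01, -0.219], [-0.002, -0.01, -0.219], [-0.002, -0.01, -0.219]], "rotation": [[0.009, 0.003, -0.001], [0.009, 0.003, -0.001], [0.009, 0.003, -0.001], [0.009, 0.003, -0.001], [0.009, 0.003, -0.001], [0.009, 0.003, -0.001], [0.009, 0.003, -0.001], [0.009, 0.003, -0.001]], "gripper": [0.3, 0.3, 0.3, 0.3, 0.3, 0.3, 0.3, 0.3]}
{"translation": [[0.002, -0.261, -0.0], [0.002, -0.261, -0.0], [0.002, -0.261, -0.0], [0.002, -0.261, -0.0], [0.002, -0.261, -0.0], [0.002, -0.261, -0.0], [0.002, -0.261, -0.0], [0.002, -0.261, -0.0], [0.002, -0.261, -0.0]], "rotation": [[-0.68, 0.0, 0.0], [-0.68, 0.0, 0.0], [-0.68, 0.0, 0.0], [-0.68, 0.0, 0.0], [-0.68, 0.0, 0.0], [-0.68, 0.0, 0.0], [-0.68, 0.0, 0.0], [-0.68, 0.0, 0.0], [-0.68, 0.0, 0.0]], "gripper": [0.3, 0.3, 0.3, 0.3, 0.3, 0.3, 0.3, 0.3, 0.3]}
{"translation": [[-0.0, -0.024, 0.03], [-0.0, -0.024, 0.03], [-0.0, -0.024, 0.03], [-0.0, -0.024, 0.115], [-0.0, -0.024, 0.115], [-0.0, -0.024, 0.115], [-0.0, -0.024, 0.115], [-0.0, -0.024, 0.115]], "rotation": [[0.0, 0.0, 0.0], [0.0, 0.0, 0.0], [0.0, 0.0, 0.0], [0.0, 0.0, 0.0], [0.0, 0.0, 0.0], [0.0, 0.0, 0.0], [0.0, 0.0, 0.0], [0.0, 0.0, 0.0]], "gripper": [0.2, 0.2, 0.2, 0.2, 0.2, 0.2, 0.2, 0.2]}
[-46.         240.84740704 276.59368109] [-46.         240.84740704 315.        ]
```

Emit:
{"api": "play_rows", "payload": {
  "translation": [
    [0,0,0],
    [0,0,0],
    [0,0,-0.06],
    [0,0,-0.12],
    [0,-0.01,-0.219],
    [0,-0.01,-0.219],
    [0,-0.01,-0.219]
  ],
  "rotation": [
    [0,0,0],
    [0,0,0],
    [0,0,0],
    [0,0,0],
    [0,0,0],
    [0,0,0],
    [0,0,0]
  ],
  "gripper": [0.3,0.3,0.3,0.3,0.3,0.3,0.3]
}}

```text
time_s: 66.92
eef_pos: [607.0, 8.5, 316.7]
ee_rot: [0.004, 0.998, -0.065, 0.002]
force: [0.4, -0.7, -0.9]
grip_width: 0.347
grip_force: 0.0
```

Emit:
{"api": "play_rows", "payload": {
  "translation": [
    [0.002,-0.261,0],
    [0.002,-0.261,0],
    [0.002,-0.261,0],
    [0.002,-0.261,0],
    [0.002,-0.261,0],
    [0.002,-0.261,0],
    [0.002,-0.261,0],
    [0.002,-0.261,0],
    [0.002,-0.261,0]
  ],
  "rotation": [
    [-0.68,0,0],
    [-0.68,0,0],
    [-0.68,0,0],
    [-0.68,0,0],
    [-0.68,0,0],
    [-0.68,0,0],
    [-0.68,0,0],
    [-0.68,0,0],
    [-0.68,0,0]
  ],
  "gripper": [0.3,0.3,0.3,0.3,0.3,0.3,0.3,0.3,0.3]
}}

```text
time_s: 68.05
eef_pos: [624.3, 253.6, 304.2]
ee_rot: [0.335, 0.94, -0.06, -0.016]
force: [0.7, -0.2, -0.2]
grip_width: 0.347
grip_force: 0.0
```

Run:
```python
from h import *
s=ctrl.sense(); print(Ci(s['eef_pos']),s['joints'])
g,r=C(-46,187.4,210.5),CR(0,.68); b=g-85*r.apply([0,0,1])
chain([[(b,r,.2,3),(g,r,.2,5)]],s)
```

```text
[-58.73678536 225.64940471 304.20679397] [ 0.43745488  1.03800894  0.18836902 -0.71616027  2.17992907  1.79291481]
{"translation": [[0.012, -0.029, 0.012], [0.012, -0.029, 0.012], [0.012, -0.029, 0.012], [0.012, -0.03, 0.097], [0.012, -0.03, 0.097], [0.012, -0.03, 0.097], [0.012, -0.03, 0.097], [0.012, -0.03, 0.097]], "rotation": [[0.003, -0.01, -0.003], [0.003, -0.01, -0.003], [0.003, -0.01, -0.003], [0.003, -0.01, -0.003], [0.003, -0.01, -0.003], [0.003, -0.01, -0.003], [0.003, -0.01, -0.003], [0.003, -0.01, -0.003]], "gripper": [0.2, 0.2, 0.2, 0.2, 0.2, 0.2, 0.2, 0.2]}
```

Emit:
{"api": "play_rows", "payload": {
  "translation": [
    [0.0,-0.005,0.02],
    [0.0,-0.005,0.02],
    [0.0,-0.005,0.02]
  ],
  "rotation": [
    [0,0,0],
    [0,0,0],
    [0,0,0]
  ],
  "gripper": [0.2,0.2,0.2]
}}

```text
time_s: 68.42
eef_pos: [623.4, 246.1, 285.8]
ee_rot: [0.335, 0.94, -0.06, -0.016]
force: [0.3, -1.2, -0.3]
grip_width: 0.4
grip_force: 0.0
```

Run:
```python
from h import *
s=ctrl.sense(); print(Ci(s['eef_pos']),s['joints'])
g,r=C(-48,187.4,210.5),CR(0,.68); b=g-70*r.apply([0,0,1])
chain([[(b,r,.2,3),(g,r,.2,5)]],s)
```

```text
[-58.66169855 218.10267652 285.76974113] [ 0.42927178  0.98207882  0.34443648 -0.67692512  2.09670528  1.86128981]
{"translation": [[0.01, -0.024, 0.008], [0.01, -0.024, 0.008], [0.01, -0.024, 0.008], [0.01, -0.024, 0.078], [0.01, -0.024, 0.078], [0.01, -0.024, 0.078], [0.01, -0.024, 0.078], [0.01, -0.024, 0.078]], "rotation": [[0.003, -0.012, -0.002], [0.003, -0.012, -0.002], [0.003, -0.012, -0.002], [0.003, -0.012, -0.002], [0.003, -0.012, -0.002], [0.003, -0.012, -0.002], [0.003, -0.012, -0.002], [0.003, -0.012, -0.002]], "gripper": [0.2, 0.2, 0.2, 0.2, 0.2, 0.2, 0.2, 0.2]}
```

Emit:
{"api": "play_rows", "payload": {
  "translation": [
    [0.01,-0.024,0.008],
    [0.01,-0.024,0.008],
    [0.01,-0.024,0.03],
    [0.01,-0.024,0.05],
    [0.01,-0.024,0.07],
    [0.01,-0.024,0.078],
    [0.01,-0.024,0.078]
  ],
  "rotation": [
    [0,-0.01,0],
    [0,-0.01,0],
    [0,-0.01,0],
    [0,-0.01,0],
    [0,-0.01,0],
    [0,-0.01,0],
    [0,-0.01,0]
  ],
  "gripper": [0.2,0.2,0.2,0.2,0.2,0.2,0.2]
}}

```text
time_s: 69.3
eef_pos: [630.0, 214.3, 209.7]
ee_rot: [0.335, 0.94, -0.061, -0.021]
force: [-0.4, 0.6, 1.3]
grip_width: 0.4
grip_force: 0.0
```

Emit:
{"api": "play_rows", "payload": {
  "translation": [
    [0,0,0],
    [0,0,0],
    [0,0,0],
    [0,0,0]
  ],
  "rotation": [
    [0,0,0],
    [0,0,0],
    [0,0,0],
    [0,0,0]
  ],
  "gripper": [1,1,1,1]
}}

```text
time_s: 69.8
eef_pos: [630.1, 214.8, 209.4]
ee_rot: [0.334, 0.94, -0.061, -0.02]
force: [2.3, 5.1, 5.1]
grip_width: 0.102
grip_force: 34.5
```

Run:
```python
from h import *
s=ctrl.sense(); print(Ci(s['eef_pos']),s['grip_width'],s['force'],theta(s,1))
th=theta(s,1)[0]; p0,r0=leaf(th,1); off=np.array(s['eef_pos'])-p0; print(off)
L=lambda t:(leaf(t,1)[0]+off*max(t/th,0),leaf(t,1)[1],1,1)
chain([[L(t) for t in np.linspace(th-.09,th-.81,9)]+[L(th-.81)],[L(t) for t in np.linspace(th-.9,0,8)]+[L(-.015)]*2],s)
```

```text
[-47.94075878 187.95032053 209.39381453] 0.10242481274530284 [2.29485497 5.14030451 5.05581288] (np.float64(1.6222424860766855), np.float64(1.3281809481009361), np.float64(-48.02839624671475))
[-2.86790955  0.75300045  1.30564578]
{"translation": [[0.0, 0.011, 0.005], [0.0, 0.022, 0.012], [0.0, 0.032, 0.019], [0.001, 0.042, 0.028], [0.001, 0.051, 0.037], [0.001, 0.059, 0.047], [0.001, 0.066, 0.058], [0.001, 0.071, 0.07], [0.001, 0.076, 0.082], [0.001, 0.076, 0.082]], "rotation": [[0.04, -0.002, -0.001], [0.078, -0.002, -0.001], [0.115, -0.002, -0.001], [0.153, -0.002, -0.001], [0.191, -0.002, -0.001], [0.229, -0.002, -0.001], [0.267, -0.002, -0.001], [0.304, -0.002, -0.001], [0.342, -0.002, -0.001], [0.342, -0.002, -0.001]], "gripper": [1, 1, 1, 1, 1, 1, 1, 1, 1, 1]}
{"translation": [[0.0, 0.008, 0.011], [0.0, 0.015, 0.024], [0.0, 0.021, 0.038], [0.001, 0.026, 0.052], [0.001, 0.029, 0.067], [0.001, 0.031, 0.083], [0.001, 0.03, 0.098], [0.002, 0.029, 0.114], [0.002, 0.028, 0.116], [0.002, 0.028, 0.116]], "rotation": [[0.038, -0.0, 0.0], [0.081, -0.0, 0.0], [0.124, -0.0, 0.0], [0.168, -0.0, -0.0], [0.211, -0.0, -0.0], [0.254, 0.0, -0.0], [0.298, -0.0, 0.0], [0.341, -0.0, 0.0], [0.347, 0.0, -0.0], [0.347, 0.0, -0.0]], "gripper": [1, 1, 1, 1, 1, 1, 1, 1, 1, 1]}
```

Emit:
{"api": "play_rows", "payload": {
  "translation": [
    [0,0.011,0.005],
    [0,0.022,0.012],
    [0,0.032,0.019],
    [0.001,0.042,0.028],
    [0.001,0.051,0.037],
    [0.001,0.059,0.047],
    [0.001,0.066,0.058],
    [0.001,0.071,0.07],
    [0.001,0.076,0.082],
    [0.001,0.076,0.082]
  ],
  "rotation": [
    [0.04,0,0],
    [0.078,0,0],
    [0.115,0,0],
    [0.153,0,0],
    [0.191,0,0],
    [0.229,0,0],
    [0.267,0,0],
    [0.304,0,0],
    [0.342,0,0],
    [0.342,0,0]
  ],
  "gripper": [1,1,1,1,1,1,1,1,1,1]
}}

```text
time_s: 71.05
eef_pos: [618.0, 102.5, 193.3]
ee_rot: [0.17, 0.983, -0.064, -0.009]
force: [9.7, -5.3, -0.4]
grip_width: 0.1
grip_force: 34.6
```

Emit:
{"api": "play_rows", "payload": {
  "translation": [
    [0,0.008,0.011],
    [0,0.015,0.024],
    [0,0.021,0.038],
    [0.001,0.026,0.052],
    [0.001,0.029,0.067],
    [0.001,0.031,0.083],
    [0.001,0.03,0.098],
    [0.002,0.029,0.113],
    [0.002,0.028,0.116],
    [0.002,0.028,0.116]
  ],
  "rotation": [
    [0.038,0,0],
    [0.081,0,0],
    [0.124,0,0],
    [0.168,0,0],
    [0.211,0,0],
    [0.254,0,0],
    [0.298,0,0],
    [0.341,0,0],
    [0.347,0,0],
    [0.347,0,0]
  ],
  "gripper": [1,1,1,1,1,1,1,1,1,1]
}}

```text
time_s: 72.3
eef_pos: [611.2, 39.9, 95.7]
ee_rot: [-0.003, 0.998, -0.064, 0.002]
force: [-3.1, 4.4, 15.7]
grip_width: 0.099
grip_force: 37.3
```

Run:
```python
from h import *
s=ctrl.sense(); print(Ci(s['eef_pos']),s['grip_width'],s['force'],theta(s,1))
p=np.array(s['eef_pos'])
chain([[(p,CR(),.3,2),(p+[0,0,60],CR(),.3,2),(C(-30,106.5,140),CR(),0.05,3),(C(-30,106.5,90),CR(),.05,3)]],s)
```

```text
[-44.28697329  12.03242684  95.66119857] 0.09883470525138498 [-3.05116501  4.37250324 15.73278197] (np.float64(-0.002494629560575057), np.float64(0.12078404216885019), np.float64(-44.454998162900274))
{"translation": [[0.0, 0.0, 0.0], [0.0, 0.0, 0.0], [0.0, -0.0, -0.06], [0.0, -0.0, -0.06], [0.014, -0.095, -0.044], [0.014, -0.095, -0.044], [0.014, -0.095, -0.044], [0.014, -0.094, 0.006], [0.014, -0.094, 0.006], [0.014, -0.094, 0.006]], "rotation": [[-0.006, -0.004, -0.0], [-0.006, -0.004, -0.0], [-0.006, -0.004, -0.0], [-0.006, -0.004, -0.0], [-0.006, -0.004, -0.0], [-0.006, -0.004, -0.0], [-0.006, -0.004, -0.0], [-0.006, -0.004, -0.0], [-0.006, -0.004, -0.0], [-0.006, -0.004, -0.0]], "gripper": [0.3, 0.3, 0.3, 0.3, 0.05, 0.05, 0.05, 0.05, 0.05, 0.05]}
```

Emit:
{"api": "play_rows", "payload": {
  "translation": [
    [0,0,0],
    [0,0,0],
    [0,0,-0.06],
    [0,0,-0.06],
    [0.014,-0.095,-0.06],
    [0.014,-0.095,-0.06],
    [0.014,-0.095,-0.04],
    [0.014,-0.095,0.006],
    [0.014,-0.095,0.006],
    [0.014,-0.095,0.006]
  ],
  "rotation": [
    [-0.006,0,0],
    [-0.006,0,0],
    [-0.006,0,0],
    [-0.006,0,0],
    [-0.006,0,0],
    [-0.006,0,0],
    [-0.006,0,0],
    [-0.006,0,0],
    [-0.006,0,0],
    [-0.006,0,0]
  ],
  "gripper": [0.3,0.3,0.3,0.3,0.05,0.05,0.05,0.05,0.05,0.05]
}}

```text
time_s: 73.55
eef_pos: [637.1, 131.7, 89.1]
ee_rot: [0.001, 0.998, -0.065, 0.001]
force: [1.5, 0.4, 0.7]
grip_width: 0.473
grip_force: 0.0
```

Emit:
{"api": "play_rows", "payload": {
  "translation": [
    [0,0,0],
    [0,0,0],
    [0,0,0],
    [0,0,0]
  ],
  "rotation": [
    [0,0,0],
    [0,0,0],
    [0,0,0],
    [0,0,0]
  ],
  "gripper": [1,1,1,1],
  "force": 30
}}

```text
time_s: 74.05
eef_pos: [637.4, 130.6, 89.9]
ee_rot: [0.001, 0.998, -0.065, 0.002]
force: [-1.6, -4.9, 4.8]
grip_width: 0.224
grip_force: 32.1
```

Run:
```python
from h import *
s=ctrl.sense(); print(Ci(s['eef_pos']),s['grip_width'],s['force'])
```

```text
[-29.96206462 105.33006998  89.92918107] 0.22397754112027782 [-1.6256888  -4.92798479  4.81943098]
```

Gripped (19 mm). Push home with slight overtravel.

Emit:
{"api": "play_rows", "payload": {
  "translation": [
    [0.007,0,0],
    [0.014,0,0],
    [0.021,0,0],
    [0.027,0,0],
    [0.03,0,0],
    [0.032,0,0],
    [0.032,0,0]
  ],
  "rotation": [
    [0,0,0],
    [0,0,0],
    [0,0,0],
    [0,0,0],
    [0,0,0],
    [0,0,0],
    [0,0,0]
  ],
  "gripper": [1,1,1,1,1,1,1]
}}

```text
time_s: 74.92
eef_pos: [665.2, 127.7, 89.8]
ee_rot: [0.001, 0.998, -0.064, -0.004]
force: [-23.0, -4.2, 16.8]
grip_width: 0.226
grip_force: 33.5
```

Run:
```python
from h import *
s=ctrl.sense(); print(Ci(s['eef_pos']),s['grip_width'],s['force'])
```

```text
[ -2.02881626 106.01231049  89.77454692] 0.22620587985185173 [-23.02755479  -4.17344667  16.80274583]
```

Emit:
{"api": "play_rows", "payload": {
  "translation": [
    [0,0,0],
    [0,0,0],
    [0,0,0],
    [0,0,-0.06],
    [-0.05,0,-0.13],
    [-0.05,0,-0.13],
    [-0.05,0,-0.13],
    [-0.05,0,-0.13]
  ],
  "rotation": [
    [0,0,0],
    [0,0,0],
    [0,0,0],
    [0,0,0],
    [0,0,0],
    [0,0,0],
    [0,0,0],
    [0,0,0]
  ],
  "gripper": [0,0,0,0,0,0,0,0]
}}

```text
time_s: 75.92
eef_pos: [618.6, 134.1, 216.2]
ee_rot: [0.001, 0.998, -0.065, -0.001]
force: [-0.7, -0.1, 0.0]
grip_width: 0.502
grip_force: 0.0
```

Run:
```python
from h import *
c=shot('wrist','w16'); s=c['s']; print(Ci(s['eef_pos']),s['force'])
a=cv2.imread('pics/w4.png'); b=cv2.imread('pics/w16.png')
for n,(u,v),z,h in (('knob',(280,149),130,14),('keeper',(277,32),105,18),('Rbar',(461,133),141,14),('Lbar',(399,133),141,14),('flapR',(450,244),124,12)):
    t=a[v-h:v+h,u-h:u+h]; m=cv2.matchTemplate(b,t,cv2.TM_CCOEFF_NORMED); _,sc,_,l=cv2.minMaxLoc(m); q=np.array(l)+h
    print(n,round(sc,2),Ci(pix2w(load('w4'),u,v,z))[:2],Ci(pix2w(c,*q,z))[:2])
```

```text
[-49.00210159 106.43034684 216.20341918] [-0.66829387 -0.10716552  0.02269289]
knob 0.97 [ -3.93111027 106.2383954 ] [ -3.56832785 106.00163456]
keeper 0.99 [ 86.23073907 108.85578025] [ 86.24666325 109.08360898]
Rbar 1.0 [ 10.05978782 -30.72250737] [  9.99147026 -30.63082818]
Lbar 0.99 [ 9.52334461 16.84780822] [ 9.61403065 16.84559553]
flapR 0.99 [-87.22671073 -45.70771269] [-87.35063611 -45.45837006]
```

Everything is back at its initial closed position, with the bolt home. I'm handing the job in.

```bash
python3 -c "
from h import *
print(ctrl.finish_job())"
```

```text
the job is handed in; nothing more can be done
None
```

The cup, cutter and timer are on the chest's floor, and the flap, both leaves and the bolt matched their original closed positions in the last camera check; I handed the job in at about 76 s and it returned no verdict.

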